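# Shingle the paint samples on the sloping rack and latch its gate

## Robot

A 6-joint arm with a two-finger parallel gripper is mounted at the origin on the work surface; the furniture and walls round the work are solid. World frame = base frame: x ahead of the robot, y to its left, z up, the work surface at z = 0. Lengths are in m, angles in rad, forces in N, time in s.
With the tool pointing down it reaches from about 0.3 to 0.825 m from the base axis. Payload 5.4 kg.
Tool frame: the origin (TCP) lies between the finger pads; the fingertips stand robot.tip_reach ahead of it and the grasp point (between the pads) is the TCP (robot.tip_reach is the distance from the TCP to the fingertips, in m); z points along the fingers, y is the line along which they close (so a half turn about z gives the same grasp; the last joint's range is limited). The gripper opens to 92 mm and grips with 3 to 60 N. Pads are 20 mm wide; open, the fingers measure 128 mm over their backs; the gripper's body (75 mm by 189 mm) begins 69 mm behind the grasp point.
Start: joints at [-1.545, 0.158, 1.597, -0, 1.386, -0.21], TCP at [0.134, -0.559, 0.234] pointing down, gripper open.
Joint ranges: [-2.91, 2.91], [-0.94, 2.29], [0.18, 2.7], [-1.29, 4.43], [0.17, 2.64], [-3, 3]. Speed limits (rad/s): [2.57, 2.57, 3.14, 3.14, 3.14, 3.14].

## Interface

Orientations are given as [roll, pitch, yaw] about the fixed x, y, z axes, in that order (R = Rz(yaw) Ry(pitch) Rx(roll)).
In Python, from rig import robot, imaging, nets gives the robot as it stands.
- The arm moves only by the shell command python3 -m handwheel 'ROWS'. ROWS is JSON, a list of rows, each a list of 3 entries, a list of its own where there are three numbers: the opening, from 0 (shut) to 1 (fully open), then the shift along the tool's x, y, z in mm, then the turn, a rotation vector about the tool's x, y, z in degrees. In form: [[grip, [x, y, z], [rx, ry, rz]], ...]. A call has 1 to 12 rows; each row shifts and turns the commanded pose from where the row before left it, along the tool's axes as they then stand; what a row does not reach is not made up. A row lasts 1/12 s, in which the tool goes at most 41.7 mm and 7.16 degrees, less where a joint would pass 70% of its speed; a pose out of reach is approached as far as the arm can. A call with a gripper value outside its range is refused whole. The fingers move at their own pace and stop on an object; the grip force is fixed at half the most. Time passes only in rows, so rows that do not move let the fingers close. It gives the time, the measured TCP pose, the force, the opening and the grip force at its end, in the units of the state.
- robot.observe(): the state, without advancing time (a new reading comes with each control period).
- imaging.grab_frame(name): name is "scene" or "top"; returns a dict with "img" (384x512x3 uint8, red, green, blue), "vertical_fov" (degrees; the focal length in pixels is half the picture's height over the tangent of half this angle, whatever the lens; pixels are square), "cx", "cy" (the principal point, pixels), "k1" (the pictures are not rectified: a ray, as slopes to the right and down, at radius r is drawn at 1 + k1 r^2 times it, then the intrinsics apply), "R" (3x3) and "t" (3): a world point X has camera coordinates R X + t. Camera axes: x right, y down, z forward; pixel columns grow to the right and rows downward; lengths in m; the calibration is good to about 2 mm. A picture is of the moment at which its call begins. There is no depth.
- robot.sign_off(): hands the job in; it is judged then, once.
Trained networks look in the newest picture that a camera, given by its name, has taken for a name from the list of things; names that differ only in an ending like _2 or _b are one class to them, and where a whole thing is asked for, a point or a joint stands for the part that bears it (a point fixed in the world has none). Each returns a list of dicts, best first, with "score" (0 to 1); they miss things now and then, are a little off and sometimes report something else, mostly with a low value. They report only what shows in the picture. A call takes as long as a camera call. They do not tell look-alikes from the thing itself.
- nets.boxes_of(camera, thing): "location" ([x, y, z] in m, in the coordinates of the camera as it stood for that picture, good to about 4 mm: the middle of the surface that is visible of it).
- nets.landmark_of(camera, thing): "location" ([x, y, z] in m, in the coordinates of the camera as it stood for that picture, good to about 4 mm: a listed point, or the origin of a listed thing).
The state is a dict: "t": time; "joint_positions": joint angles; "joint_velocities": joint speeds; "tau": joint torques, N m; "ee_pos": TCP position; "tool_rot": TCP orientation; "force": force on the tool from outside, world axes, zero at the start; "torque": the same for the moment, N m; "finger_gap": finger opening in m; "grip_force": force on a finger pad.
Only numpy, scipy, OpenCV 4.12 (cv2) and the standard library are available. Lean on these libraries where they do the work, as an engineer would, in place of code of your own. Each camera call takes 0.05 s, during which the arm holds its last target. There are 200 camera calls.

## Task

Get the sample rack ready to carry: lift the latch bar by its red knob, swing the gate well open, and lay every paint-sample shingle on the sloping board like roof shingles, in any colour order, starting from the lowest line and going up one line at a time with none skipped: painted end downhill and on its red line, centred between the marks, square to the board, each covering the bare head of the one below. Then swing the gate shut with the latch bar dropped home behind its keeper, leaving the tin, the little card box and the jar alone.

Things in the scene. Friction and masses are not known exactly. Their poses are not given: they have to be found in the camera images.
- swatch_blue: loose flat sample shingle 80 x 60 x 6 mm, 35 g, possibly absent; blue paint on the tail half of it (own -x end), bare wood with two dark nail dots on the head half (own +x end). Origin: centre of its underside; own x along the 80 mm from tail to head, y across the 60 mm, z up. Painted on both faces, so either face may be up. Starts flat on the table, clear of its neighbours
- swatch_green: loose flat sample shingle 80 x 60 x 6 mm, 35 g, possibly absent; green paint on the tail half of it (own -x end), bare wood with two dark nail dots on the head half (own +x end). Origin: centre of its underside; own x along the 80 mm from tail to head, y across the 60 mm, z up. Painted on both faces, so either face may be up. Starts flat on the table, clear of its neighbours
- swatch_yellow: loose flat sample shingle 80 x 60 x 6 mm, 35 g, possibly absent; yellow paint on the tail half of it (own -x end), bare wood with two dark nail dots on the head half (own +x end). Origin: centre of its underside; own x along the 80 mm from tail to head, y across the 60 mm, z up. Painted on both faces, so either face may be up. Starts flat on the table, clear of its neighbours
- swatch_red: loose flat sample shingle 80 x 60 x 6 mm, 35 g, possibly absent; red paint on the tail half of it (own -x end), bare wood with two dark nail dots on the head half (own +x end). Origin: centre of its underside; own x along the 80 mm from tail to head, y across the 60 mm, z up. Painted on both faces, so either face may be up. Starts flat on the table, clear of its neighbours
- blue_tail (a point): middle of the tail edge (painted end) of the blue shingle, at half its thickness: 40 mm along its own -x and 3 mm along its z from its origin
- green_tail (a point): middle of the tail edge (painted end) of the green shingle, at half its thickness: 40 mm along its own -x and 3 mm along its z from its origin
- yellow_tail (a point): middle of the tail edge (painted end) of the yellow shingle, at half its thickness: 40 mm along its own -x and 3 mm along its z from its origin
- red_tail (a point): middle of the tail edge (painted end) of the red shingle, at half its thickness: 40 mm along its own -x and 3 mm along its z from its origin
- line1 (a point): centre of exposure line 1 (the lowest line, 44 mm up from the board's low edge), on the board face midway between its two red marks; axes as board. A shingle laid right on it has its tail underside about 10.7 mm off the board face right over the line and its head down on the board, so it lies 7.7 degrees flatter than the board (14.3 degrees to the level); its head 35 mm goes under the next shingle
- line2 (a point): centre of exposure line 2 (second line), on the board face midway between its two red marks; axes as board. A shingle laid right on it has its tail underside about 10.7 mm off the board face right over the line and its head down on the board, so it lies 7.7 degrees flatter than the board (14.3 degrees to the level); its head 35 mm goes under the next shingle
- line3 (a point): centre of exposure line 3 (third line), on the board face midway between its two red marks; axes as board. A shingle laid right on it has its tail underside about 10.7 mm off the board face right over the line and its head down on the board, so it lies 7.7 degrees flatter than the board (14.3 degrees to the level); its head 35 mm goes under the next shingle
- line4 (a point): centre of exposure line 4 (top line), on the board face midway between its two red marks; axes as board. A shingle laid right on it has its tail underside about 10.7 mm off the board face right over the line and its head down on the board, so it lies 7.7 degrees flatter than the board (14.3 degrees to the level); its head 35 mm goes under the next shingle
- board: sloping white board, 150 mm wide, 275 mm long, 22 degrees to the level, fixed on the rack; origin: middle of its low edge, on its face, 22 mm above the table (high edge 125 mm). Own x up the slope, y across, z square out of its face. Red lines on both side margins 44, 89, 134, 179 mm up. A brown starter strip 8.8 mm high, 110 mm long lies across it 46 to 58 mm up and props the first tail; a toe rail 10 mm high closes its low edge
- gate (a joint): swing of the slatted wooden gate across the low end of the board, rad: 0 closed, 1.9 wide open; it swings about a vertical hinge, outward (away from the board), anticlockwise seen from above as it opens, stays where it is left (slight friction). Gate 124 mm wide, 8 mm thick, from 25 to 75 mm above the table
- latch (a joint): lift of the steel latch bar on the gate's outer face, rad: 0 level (it falls there by its weight, 0.12 kg), 0.5 fully up. With the gate shut its nose lies behind the brass keeper lip (top 68 mm above the table, 6 mm thick) on the catch post; lift it 0.13 rad or more to clear the lip, going out and coming back in. Held up only by its knob
- gate_hinge (a point): point on the vertical hinge axis of the gate, 62 mm above the table, at the gate's end farther from the robot. Axes are the gate's: y along the gate from the hinge to its free end, z up, -x outward (away from the board when shut)
- latch_pivot (a point): pivot of the latch bar on the gate: 12 mm outward and 36 mm along the gate from gate_hinge. The bar turns about an axis square to the gate; its nose (124 mm from the pivot, beyond the gate's free end) rises. Axes are the bar's: x square to the gate (the pivot axis), y along the bar to its nose
- latch_knob (a point): centre of the red thumb disc standing up from the latch bar: 28 mm across, 10 mm thick, flat faces parallel to the gate (pinch it from above, along the gate's normal). 86 mm along the bar and 33 mm above the pivot: 95 mm above the table when down, 20 mm above the gate's top. Axes as latch_pivot
- tin: bystander: food tin 76 mm across, 58 mm high, origin at the centre of its underside
- leads_box: bystander: small red and white card box lying flat, 58 x 30 x 14 mm
- dark_jar: bystander: black jar 65 mm across, 88 mm high
Things that resemble listed ones, but are neither listed nor needed, are in the scene too. Leave any purple look-alike of the swatch_blue alone.

How it is judged:
By the outcome, as a careful person would: the job done as asked, in the order asked, and still so for the second after the job is handed in, with the robot touching nothing.
Of swatch_blue, swatch_green, swatch_yellow, swatch_red only 3 to 4 are there at a start; the rules pass over those that are not, and their reading is None.
At some moment in a run one of swatch_blue, swatch_green, swatch_yellow, swatch_red may be knocked a few centimetres aside while the robot is not near it.
Once in a run the grip may slacken for a moment while it holds something.
It also fails if it takes over 210 s, if anything falls off the work surface, if the arm or the gripper's body presses on something with over 40 N, if the wrist force passes 120 N, or if a joint passes its speed limit or range.

## Working session

There is one attempt and no reset: what is moved stays moved. The work goes in short steps, Python scripts to look and compute and a shell command to move; the robot and the scene stay as the last step left them, time stands still between calls to the robot, and variables do not carry over. Pictures are saved under pics/ and viewed, at most 15 in all, crops included, and the job is handed in when it is done.

```bash
ls; mkdir -p pics; cat > h.py <<'E'
import numpy as np, cv2
from rig import robot, imaging, nets
from scipy.spatial.transform import Rotation as Ro
def grab(n, save=None):
    f=imaging.grab_frame(n)
    if save: cv2.imwrite('pics/'+save, f['img'][:,:,::-1])
    return f
def K(f):
    h=f['img'].shape[0]; F=h/2/np.tan(np.radians(f['vertical_fov'])/2)
    return F
def proj(f,X):
    c=np.asarray(f['R'])@np.asarray(X,float)+np.asarray(f['t']); s=c[:2]/c[2]; s=s*(1+f['k1']*(s@s)); F=K(f)
    return np.array([f['cx'],f['cy']])+F*s
def ray(f,uv):
    F=K(f); d=(np.asarray(uv,float)-[f['cx'],f['cy']])/F; s=d.copy()
    for _ in range(30): s=d/(1+f['k1']*(s@s))
    R=np.asarray(f['R']); o=-R.T@np.asarray(f['t']); v=R.T@np.r_[s,1]; return o,v/np.linalg.norm(v)
def onz(f,uv,z):
    o,v=ray(f,uv); return o+v*(z-o[2])/v[2]
def tri(f1,p1,f2,p2):
    A=[];b=[]
    for f,p in((f1,p1),(f2,p2)):
        o,v=ray(f,p); P=np.eye(3)-np.outer(v,v); A.append(P); b.append(P@o)
    return np.linalg.lstsq(np.vstack(A),np.hstack(b),rcond=None)[0]
def w(f,c): return np.asarray(f['R']).T@(np.asarray(c)-np.asarray(f['t']))
E
python3 - <<'E'
from h import *
np.set_printoptions(precision=4,suppress=True)
print(robot.tip_reach, robot.observe())
fs={n:grab(n,n+'0.png') for n in('scene','top')}
for n,f in fs.items():
    print(n,f['vertical_fov'],f['cx'],f['cy'],f['k1'],'cam',-np.array(f['R']).T@f['t']); print(np.array(f['R']))
    for th in ['swatch_blue','swatch_green','swatch_yellow','swatch_red','blue_tail','green_tail','yellow_tail','red_tail','line1','line4','board','gate_hinge','latch_pivot','latch_knob','tin','leads_box','dark_jar']:
        print(th,[(w(f,d['location']).round(4).tolist(),round(d['score'],2)) for d in nets.landmark_of(n,th)[:3]])
E
```

```text
pics
0.019 {'t': 0.0, 'joint_positions': array([-1.5451,  0.159 ,  1.5982,  0.    ,  1.3862, -0.2101]), 'joint_velocities': array([-0.0016, -0.0003,  0.0002,  0.001 ,  0.0001,  0.0007]), 'tau': array([  0.0007, -38.5577, -32.2102,   0.0701,   0.0378,  -0.0001]), 'ee_pos': array([ 0.1343, -0.5585,  0.2326]), 'tool_rot': array([-3.1398, -0.0004,  0.2358]), 'force': array([ 1.0596, -0.2292, -0.6667]), 'torque': array([ 0.0247, -0.008 ,  0.0318]), 'grip_force': 0.0, 'finger_gap': 0.09202222218643867}
scene 45.47499216831679 253.34462690896345 197.27244565689622 0.06412979879088213 cam [-0.2642  1.354   0.9632]
[[-0.8528 -0.5221  0.0057]
 [-0.261   0.4169 -0.8707]
 [ 0.4523 -0.744  -0.4918]]
swatch_blue [([0.5435, 0.407, -0.0029], 0.69), ([0.4042, 0.3638, -0.0024], 0.59)]
swatch_green []
swatch_yellow [([0.5015, -0.3739, -0.0058], 0.55), ([0.4914, 0.5267, -0.0029], 0.55)]
swatch_red [([0.403, 0.3225, 0.0017], 0.7), ([0.3917, -0.2605, 0.0042], 0.57)]
blue_tail [([0.4043, 0.3275, 0.0015], 0.52), ([0.5191, 0.4461, -0.0013], 0.52)]
green_tail [([0.4746, -0.0718, 0.0973], 0.28)]
yellow_tail [(
[... 1374 characters left out ...]
0.499, -0.4091, 0.0061], 0.61)]
red_tail [([0.4, -0.2992, 0.004], 0.92)]
line1 [([0.5438, 0.07, 0.0708], 0.88), ([0.5512, 0.1089, 0.0898], 0.83), ([0.5365, 0.027, 0.0513], 0.81)]
line4 [([0.5438, 0.07, 0.0708], 0.88), ([0.5512, 0.1089, 0.0898], 0.83), ([0.5365, 0.027, 0.0513], 0.81)]
board [([0.5332, -0.0572, 0.022], 0.74)]
gate_hinge [([0.6009, -0.0753, 0.059], 0.46)]
latch_pivot [([0.5661, -0.0839, 0.0605], 0.66)]
latch_knob [([0.4815, -0.0743, 0.0959], 0.49), ([0.3971, -0.2957, 0.0055], 0.42)]
tin [([0.4947, 0.524, -0.0024], 0.6)]
leads_box [([0.6856, -0.2918, 0.0018], 0.63)]
dark_jar [([0.6872, -0.3698, -0.0002], 0.79), ([0.5327, -0.0153, 0.0438], 0.66), ([0.4995, -0.4087, 0.0026], 0.2)]
```

View pics/scene0.png

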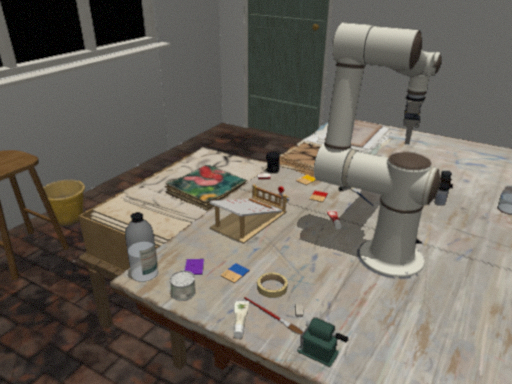

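View pics/top0.png

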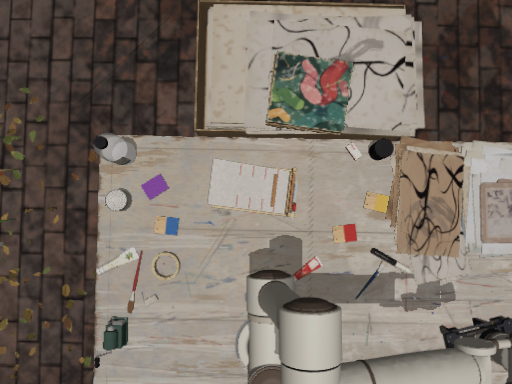

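The scene view shows the rack at about (250,213), the latch knob at (281,189), blue shingle (236,272), red (319,195) and yellow (307,179). The top view shows the board at columns 210-295, gate at column ~293, blue (167,226), yellow (377,202), red (345,233) and a purple look-alike (154,187). There is no green shingle. I'll crop in on the rack.

```bash
python3 - <<'E'
import cv2, numpy as np
a=cv2.imread('pics/top0.png')[145:225,200:310]; b=cv2.imread('pics/scene0.png')[175:245,200:300]
a=cv2.resize(a,None,fx=7,fy=7,interpolation=cv2.INTER_CUBIC)
b=cv2.resize(b,None,fx=7,fy=7,interpolation=cv2.INTER_CUBIC)
cv2.imwrite('pics/c1.png',a);cv2.imwrite('pics/c2.png',b)
E
```

```text
(no output)
```

View pics/c1.png

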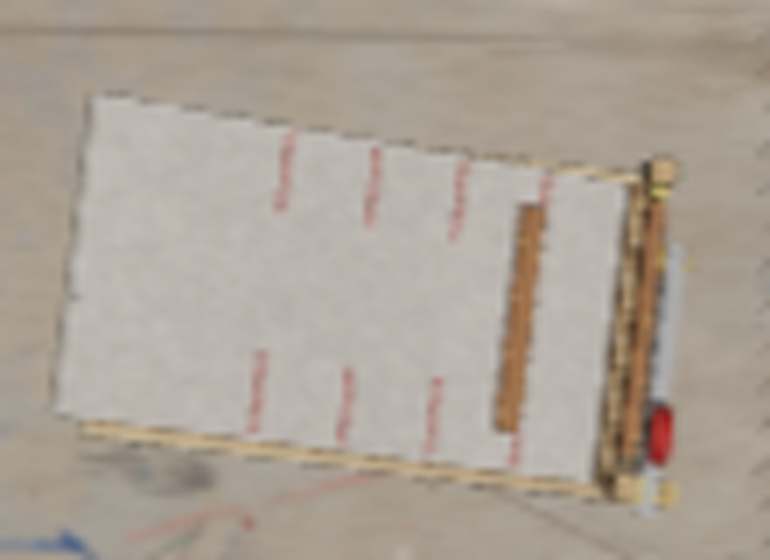

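View pics/c2.png

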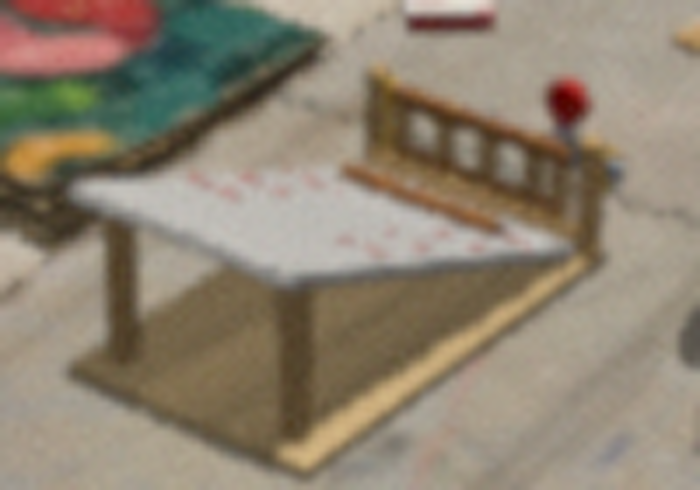

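```bash
cat > fit.py <<'E'
from h import *
from scipy.optimize import least_squares
np.set_printoptions(precision=4,suppress=True)
ft=grab('top');fs=grab('scene')
T=lambda u,v:np.array([(u+.5)/7-.5+200,(v+.5)/7-.5+145])
S=lambda u,v:np.array([(u+.5)/7-.5+200,(v+.5)/7-.5+175])
P=[(ft,T(93,95),(275,-75,0)),(ft,T(58,412),(275,75,0)),(ft,T(271,281),(179,0,0)),(ft,T(359,296),(134,0,0)),(ft,T(446.5,306),(89,0,0)),(ft,T(530,321),(44,0,0)),
(ft,T(520,203),(58,-55,8.8)),(ft,T(497,430),(58,55,8.8)),(ft,T(547,205),(46,-55,8.8)),(ft,T(518,433),(46,55,8.8)),
(fs,S(70,183),(275,-75,0)),(fs,S(290,272),(275,75,0)),(fs,S(575,247),(0,75,0))]
def TB(q): return Ro.from_euler('ZY',[q[3],-np.radians(22)]),np.array(q[:3])
def res(q):
    R,o=TB(q); return np.hstack([proj(f,o+R.apply(np.array(b)/1e3))-p for f,p,b in P])
r=least_squares(res,[.533,-.058,.022,1.47],loss='soft_l1')
print(r.x,np.degrees(r.x[3])); print(res(r.x).reshape(-1,2).round(1).tolist())
np.save('board.npy',r.x)
R,o=TB(r.x)
for l in(44,89,134,179): print(l,o+R.apply([l/1e3,0,0]))
print('knob',tri(ft,T(661,434),fs,S(568,102)))
Rg=Ro.from_euler('Z',r.x[3])
# shingles by colour + nets
hs={n:cv2.cvtColor(f['img'],cv2.COLOR_RGB2HSV) for n,f in(('t',ft),('s',fs))}
for nm in('blue','yellow','red'):
    for n,f,c in(('top',ft,None),('scene',fs,None)):
        for th in('swatch_'+nm,nm+'_tail'):
            print(n,th,[(w(f,d['location']).round(4).tolist(),round(d['score'],2)) for d in nets.landmark_of(n,th)[:3]])
E
python3 fit.py
python3 - <<'E'
import cv2
im=cv2.imread('pics/top0.png')
cr=[im[212:240,150:185],im[188:216,360:395],im[219:247,328:363]]
cv2.imwrite('pics/c3.png',cv2.resize(cv2.hconcat(cr),None,fx=7.5,fy=7.5,interpolation=cv2.INTER_CUBIC))
E
```

```text
[ 0.5321 -0.0548  0.0202  1.4695] 84.19884092053785
[[0.3, -0.4], [-0.5, 0.5], [-0.0, 0.2], [0.0, -0.1], [-0.1, 0.3], [-0.0, -0.1], [0.6, 0.2], [0.1, -0.1], [-0.0, 0.4], [0.3, -0.1], [-0.5, 0.0], [0.0, 0.4], [-0.7, -0.4]]
44 [ 0.5363 -0.0142  0.0367]
89 [0.5405 0.0273 0.0535]
134 [0.5447 0.0688 0.0704]
179 [0.5489 0.1104 0.0872]
knob [ 0.4791 -0.0751  0.0935]
top swatch_blue [([0.5469, 0.4097, -0.0019], 0.75), ([0.4134, 0.3625, -0.0034], 0.56), ([0.4965, -0.4077, 0.0028], 0.37)]
top blue_tail [([0.5226, 0.4411, 0.0006], 0.78), ([0.4087, 0.3232, 0.0034], 0.75)]
scene swatch_blue [([0.5426, 0.4111, 0.0002], 0.77), ([0.4061, 0.364, -0.0008], 0.57)]
scene blue_tail [([0.4057, 0.3236, -0.0021], 0.73), ([0.5211, 0.446, 0.0008], 0.65)]
top swatch_yellow [([0.5051, -0.3746, 0.0017], 0.82)]
top yellow_tail [([0.5008, -0.4103, 0.0029], 0.9), ([0.3996, -0.2999, 0.0047], 0.43)]
scene swatch_yellow [([0.5041, -0.373, -0.0035], 0.62)]
scene yellow_tail [([0.3956, -0.3022, 0.0015], 0.72), ([0.4967, -0.4086, 0.005], 0.63), ([0.5425, 0.0711, 0.0705], 0.47)]
top swatch_red [([0.3942, -0.2615, 0.0034], 0.68)]
top red_tail []
scene swatch_red [([0.3896, -0.2601, -0.0004], 0.68), ([0.5438, 0.0717, 0.0721], 0.36)]
scene red_tail [([0.3937, -0.2977, 0.0035], 0.61)]
```

View pics/c3.png

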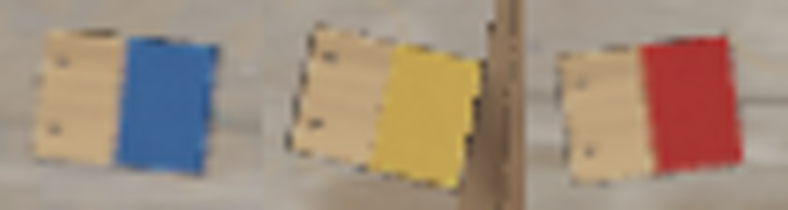

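The crops show blue, yellow and red each with the painted tail on the right (-y). The fits follow from their corner pixels.

```bash
cat > sh.py <<'E'
from h import *
from scipy.optimize import least_squares
np.set_printoptions(precision=4,suppress=True)
f=grab('top')
D={'blue':((150,212),[(50,30),(217,42),(206,173),(35,158)]),'yellow':((360,188),[(55,25),(218,62),(197,187),(27,152)]),'red':((328,219),[(33,55),(205,36),(217,165),(50,183)])}
L=np.array([(40,-30,6),(-40,-30,6),(-40,30,6),(40,30,6)])/1e3
for n,(o,c) in D.items():
    P=[np.array([(u+.5)/7.5-.5+o[0],(v+.5)/7.5-.5+o[1]]) for u,v in c]
    c0=onz(f,np.mean(P,0),.006)
    res=lambda q:np.hstack([proj(f,np.r_[q[:2],0]+Ro.from_euler('Z',q[2]).apply(l))-p for l,p in zip(L,P)])
    r=least_squares(res,[c0[0],c0[1],1.5]); print(n,r.x,np.degrees(r.x[2]),res(r.x).round(1))
E
python3 sh.py
cat > to.py <<'E'
# usage: to.py x y z yaw_deg tilt_deg -> shift/turn in tool axes from present pose
import sys; from h import *
x,y,z,yw,tl=map(float,sys.argv[1:6]); np.set_printoptions(precision=1,suppress=True)
s=robot.observe(); R=Ro.from_euler('xyz',s['tool_rot']); Rt=Ro.from_euler('ZXY',[np.radians(yw),np.pi,np.radians(tl)])
print('t',round(s['t'],2),'pos',(s['ee_pos']*1e3).round(1),'rpy',np.degrees(s['tool_rot']).round(1),'gap',round(s['finger_gap']*1e3,1),'F',s['force'].round(1),'grip',s['grip_force'])
d=np.array([x,y,z])/1e3-s['ee_pos']; print('shift',R.inv().apply(d)*1e3,'turn',np.degrees((R.inv()*Rt).as_rotvec()),'shift in final axes',Rt.inv().apply(d)*1e3)
E
python3 to.py 479 -75 170 0 0;python3 to.py 479 -75 170 84.2 0;
```

```text
blue [0.4101 0.362  1.5053] 86.2476216733544 [-0.3 -0.1  0.2  0.2  0.1 -0.1  0.1 -0. ]
yellow [ 0.5045 -0.3703  1.3792] 79.0219417430427 [-0.2  0.1  0.3 -0.1 -0.2 -0.   0.2 -0.1]
red [ 0.3926 -0.2596  1.695 ] 97.11473612258747 [ 0.1 -0.  -0.1  0.   0.2 -0.  -0.2  0. ]
t 2.55 pos [ 134.3 -559.1  233.6] rpy [180.    0.   13.5] gap 91.8 F [-0.8  0.   0.3] grip 0.0
shift [ 448.2 -390.2   63.6] turn [ 0.   0.  13.5] shift in final axes [ 344.7 -484.1   63.6]
t 2.55 pos [ 134.3 -559.1  233.6] rpy [180.    0.   13.5] gap 91.8 F [-0.8  0.   0.3] grip 0.0
shift [ 448.2 -390.2   63.6] turn [ -0.    0.  -70.7] shift in final axes [516.4 294.   63.6]
```

```bash
python3 to.py 479 -75 180 -5.8 0; python3 -m handwheel '[[0.5,[0,0,0],[0,0,6.5]],[0.5,[0,0,0],[0,0,6.4]],[0.5,[0,0,0],[0,0,6.4]]]'; python3 to.py 479 -75 180 -5.8 0
```

```text
t 2.55 pos [ 134.3 -559.1  233.6] rpy [180.    0.   13.5] gap 91.8 F [-0.8  0.   0.3] grip 0.0
shift [ 448.2 -390.2   53.6] turn [ 0.   0.  19.3] shift in final axes [ 294.  -516.4   53.6]
t: 2.8
ee_pos: [0.1343, -0.5591, 0.2336]
tool_rot: [3.142, -0.0, -0.107]
force: [0.3, 0.0, 0.1]
finger_gap: 0.0739
grip_force: 0.0
t 2.8 pos [ 134.3 -559.1  233.6] rpy [180.   -0.   -6.1] gap 73.9 F [0.3 0.  0.1] grip 0.0
shift [ 291.2 -518.    53.6] turn [ 0.  -0.  -0.3] shift in final axes [ 294.  -516.4   53.6]
```

```bash
python3 -m handwheel '[[0.5,[18.4,-32.3,3],[0,0,0]],[0.5,[18.4,-32.3,3],[0,0,0]],[0.5,[18.4,-32.3,3],[0,0,0]],[0.5,[18.4,-32.3,3],[0,0,0]],[0.5,[18.4,-32.3,3],[0,0,0]],[0.5,[18.4,-32.3,3],[0,0,0]],[0.5,[18.4,-32.3,3],[0,0,0]],[0.5,[18.4,-32.3,3],[0,0,0]],[0.5,[18.4,-32.3,3],[0,0,0]],[0.5,[18.4,-32.3,3],[0,0,0]],[0.5,[18.4,-32.3,3],[0,0,0]],[0.5,[18.4,-32.3,3],[0,0,0]]]' >/dev/null; python3 -m handwheel '[[0.5,[18,-33,3],[0,0,0]],[0.5,[18,-33,3],[0,0,0]],[0.5,[17,-32,3],[0,0,0]],[0.5,[17,-32,3],[0,0,0]],[0.5,[0,0,0],[0,0,0]]]' >/dev/null; python3 to.py 479 -75 98 -5.8 0
python3 - <<'E'
from h import *
grab('top','top1.png');f=grab('scene','s1.png')
print(nets.landmark_of('scene','latch_knob'),proj(f,[.4791,-.0751,.0935]))
im=cv2.imread('pics/s1.png')[130:230,220:340]; cv2.imwrite('pics/c4.png',cv2.resize(im,None,fx=6,fy=6,interpolation=cv2.INTER_CUBIC))
E
```

```text
t 4.22 pos [477.7 -68.6 185.2] rpy [-179.9   -0.    -5.5] gap 46.1 F [0.6 1.  0.2] grip 0.0
shift [ 1.9  6.4 87.2] turn [-0.1 -0.   0.3] shift in final axes [ 2.   6.2 87.2]
[{'location': [0.0492, -0.0923, 2.1246], 'score': 0.75}, {'location': [0.1089, -0.0341, 1.8244], 'score': 0.44}, {'location': [0.2807, -0.0055, 1.972], 'score': 0.22}] [280.2645425  189.12915449]
```

View pics/c4.png

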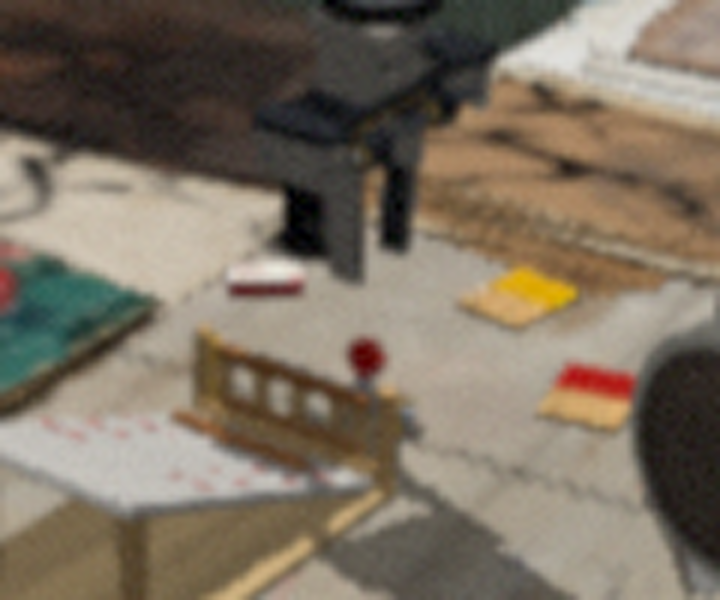

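The gripper stands over the knob, at crop (365,355). It's offset by only a few mm, so I descend and grip.

```bash
python3 -m handwheel '[[0.5,[2,6,28],[0,0,0]],[0.5,[0,0,29],[0,0,0]],[0.5,[0,0,28],[0,0,0]],[0.5,[0,0,0],[0,0,0]],[0,[0,0,0],[0,0,0]],[0,[0,0,0],[0,0,0]],[0,[0,0,0],[0,0,0]],[0,[0,0,0],[0,0,0]],[0,[0,0,0],[0,0,0]]]'; python3 -m handwheel '[[0,[0,0,0],[0,0,0]],[0,[0,0,0],[0,0,0]],[0,[0,0,0],[0,0,0]]]'
```

```text
t: 5.12
ee_pos: [0.4785, -0.079, 0.1023]
tool_rot: [-3.14, -0.003, -0.102]
force: [2.3, 14.4, 7.2]
finger_gap: 0.0149
grip_force: 7.1
t: 5.37
ee_pos: [0.4787, -0.0768, 0.1022]
tool_rot: [-3.136, -0.003, -0.101]
force: [1.6, 13.1, 6.9]
finger_gap: 0.0098
grip_force: 30.0
```

```bash
python3 -m handwheel '[[0,[0,-2,0],[0,0,0]],[0,[2.2,0,-5.4],[0,-3.58,0]],[0,[2.2,0,-5.4],[0,-3.58,0]],[0,[2.2,0,-5.4],[0,-3.58,0]],[0,[2.2,0,-5.4],[0,-3.58,0]],[0,[0,0,0],[0,0,0]],[0,[0,0,0],[0,0,0]]]'; python3 -m handwheel '[[0,[1.1,7.75,-0.3],[-1,0,-3.9]],[0,[1.1,7.75,-0.3],[-1,0,-3.9]],[0,[1.1,7.75,-0.3],[-1,0,-3.9]],[0,[0,0,0],[0,0,0]]]'
```

```text
t: 5.95
ee_pos: [0.4904, -0.0781, 0.1215]
tool_rot: [-3.14, 0.245, -0.099]
force: [5.9, 3.8, -3.2]
finger_gap: 0.0095
grip_force: 30.0
t: 6.28
ee_pos: [0.4934, -0.1014, 0.1214]
tool_rot: [-3.141, 0.242, 0.113]
force: [8.1, 5.1, -6.5]
finger_gap: 0.0097
grip_force: 30.0
```

```bash
python3 -m handwheel '[[0,[1.1,7.75,-0.3],[-1,0,-3.9]],[0,[1.1,7.75,-0.3],[-1,0,-3.9]],[0,[1.1,7.75,-0.3],[-1,0,-3.9]],[0,[1.1,7.75,-0.3],[-1,0,-3.9]],[0,[1.1,7.75,-0.3],[-1,0,-3.9]],[0,[1.1,7.75,-0.3],[-1,0,-3.9]],[0,[1.1,7.75,-0.3],[-1,0,-3.9]],[0,[1.1,7.75,-0.3],[-1,0,-3.9]],[0,[1.1,7.75,-0.3],[-1,0,-3.9]],[0,[1.1,7.75,-0.3],[-1,0,-3.9]],[0,[0,0,0],[0,0,0]]]';  python3 -m handwheel '[[0,[1.1,7.75,-0.3],[-1,0,-3.9]],[0,[1.1,7.75,-0.3],[-1,0,-3.9]],[0,[1.1,7.75,-0.3],[-1,0,-3.9]],[0,[1.1,7.75,-0.3],[-1,0,-3.9]],[0,[1.1,7.75,-0.3],[-1,0,-3.9]],[0,[1.1,7.75,-0.3],[-1,0,-3.9]],[0,[1.1,7.75,-0.3],[-1,0,-3.9]],[0,[1.1,7.75,-0.3],[-1,0,-3.9]],[0,[1.1,7.75,-0.3],[-1,0,-3.9]],[0,[1.1,7.75,-0.3],[-1,0,-3.9]],[0,[0,0,0],[0,0,0]]]'
```

```text
t: 7.2
ee_pos: [0.5346, -0.164, 0.1212]
tool_rot: [3.14, 0.243, 0.815]
force: [7.0, 8.3, -4.5]
finger_gap: 0.0097
grip_force: 30.0
t: 8.12
ee_pos: [0.6066, -0.1861, 0.1213]
tool_rot: [3.139, 0.246, 1.517]
force: [2.8, 6.8, -1.6]
finger_gap: 0.0099
grip_force: 30.0
```

```bash
python3 -m handwheel '[[0,[-2.2,0,5.4],[0,3.58,0]],[0,[-2.2,0,5.4],[0,3.58,0]],[0,[-2.2,0,5.4],[0,3.58,0]],[0,[-2.2,0,5.4],[0,3.58,0]],[0,[0,0,0],[0,0,0]],[0.4,[0,0,0],[0,0,0]],[0.4,[0,0,0],[0,0,0]],[0.4,[0,0,0],[0,0,0]],[0.4,[0,0,0],[0,0,0]],[0.4,[0,0,-30],[0,0,0]],[0.4,[0,0,-30],[0,0,0]],[1,[0,0,-30],[0,0,0]]]'; python3 to.py 392.6 -259.6 100 97.1 0
python3 - <<'E'
from h import *
f=grab('top','top2.png')
for n in('red','blue','yellow'):
  for th in('swatch_'+n,n+'_tail'): print(th,[(w(f,d['location']).round(4).tolist(),round(d['score'],2)) for d in nets.landmark_of('top',th)[:2]])
E
```

```text
t: 9.12
ee_pos: [0.6045, -0.2007, 0.1926]
tool_rot: [-3.141, 0.001, 1.515]
force: [0.9, 0.3, 0.6]
finger_gap: 0.0412
grip_force: 0.0
t 9.12 pos [ 604.5 -200.7  192.6] rpy [-180.     0.1   86.8] gap 41.2 F [0.9 0.3 0.6] grip 0.0
shift [ -70.5 -208.3   92.7] turn [ -0.    0.1 -10.3] shift in final axes [ -32.3 -217.6   92.6]
swatch_red [([0.3914, -0.2596, -0.0014], 0.47)]
red_tail [([0.4018, -0.2978, 0.0041], 0.56)]
swatch_blue [([0.4116, 0.3624, -0.0017], 0.63), ([0.5471, 0.4098, -0.0016], 0.63)]
blue_tail [([0.4063, 0.3199, 0.0033], 0.78), ([0.5227, 0.4436, 0.0013], 0.59)]
swatch_yellow [([0.5049, -0.3741, -0.001], 0.65)]
yellow_tail [([0.5006, -0.4072, 0.0063], 0.65)]
```

View pics/top2.png

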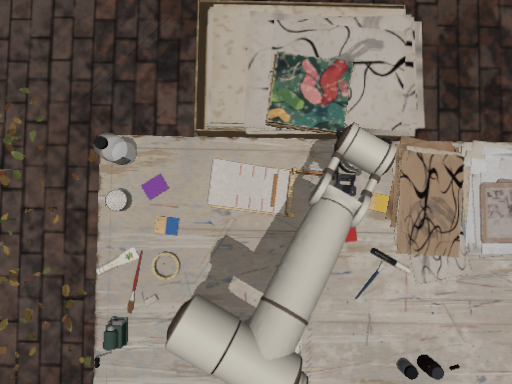

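The gate stands open at about (307,170), and the shingles haven't moved. Next, over the red one.

```bash
python3 -m handwheel '[[1,[0,0,0],[0,0,-5.2]],[1,[0,0,0],[0,0,-5.1]],[1,[-5,-36,10],[0,0,0]],[1,[-5,-36,10],[0,0,0]],[1,[-5,-36,10],[0,0,0]],[1,[-5,-36,10],[0,0,0]],[1,[-6,-37,10],[0,0,0]],[1,[-6,-36,10],[0,0,0]],[1,[0,0,0],[0,0,0]],[1,[0,0,0],[0,0,0]]]' >/dev/null; python3 to.py 392.6 -259.6 20 97.1 0
python3 - <<'E'
from h import *
f=grab('scene','s2.png'); 
im=cv2.imread('pics/s2.png')[110:230,240:360]; cv2.imwrite('pics/c5.png',cv2.resize(im,None,fx=5,fy=5,interpolation=cv2.INTER_CUBIC))
E
```

```text
t 10.3 pos [ 391.5 -258.8  129.7] rpy [-179.9   -0.1   96.9] gap 92.0 F [ 1.   0.7 -0.1] grip 0.0
shift [ -1.2   1.1 109.7] turn [-0.1 -0.1 -0.2] shift in final axes [ -0.9   1.  109.7]
```

View pics/c5.png

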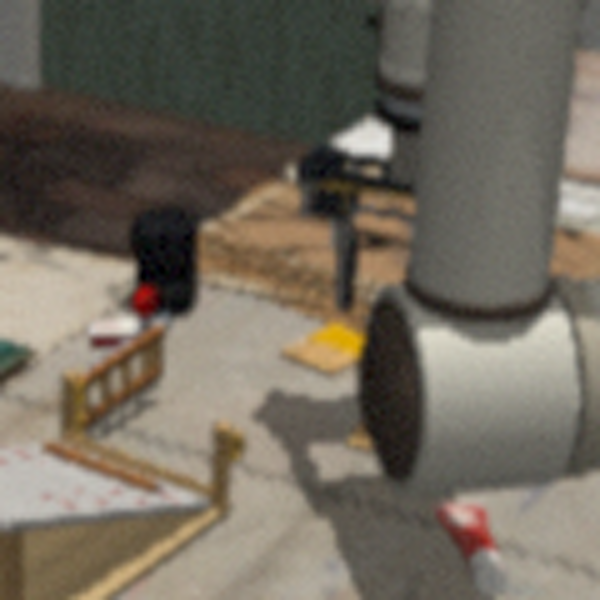

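The gate is open and the arm hides red here. I trust the measurement and go down.

```bash
python3 -m handwheel '[[1,[-1,1,36],[0,0,-0.2]],[1,[0,0,36],[0,0,0]],[1,[0,0,30],[0,0,0]],[1,[0,0,5.5],[0,0,0]],[1,[0,0,0],[0,0,0]],[0,[0,0,0],[0,0,0]],[0,[0,0,0],[0,0,0]],[0,[0,0,0],[0,0,0]],[0,[0,0,0],[0,0,0]],[0,[0,0,0],[0,0,0]],[0,[0,0,0],[0,0,0]]]'; python3 to.py 392.6 -259.6 20 97.1 0
```

```text
t: 11.27
ee_pos: [0.3949, -0.2613, 0.0253]
tool_rot: [3.142, 0.003, 1.699]
force: [-3.0, 0.1, 8.0]
finger_gap: 0.0543
grip_force: 4.2
t 11.27 pos [ 394.9 -261.3   25.3] rpy [180.    0.2  97.4] gap 54.3 F [-3.   0.1  8. ] grip 4.192677894607186
shift [ 2.  -2.   5.3] turn [0.  0.2 0.3] shift in final axes [ 2.  -2.   5.3]
```

```bash
python3 -m handwheel '[[1,[0,0,0],[0,0,0]],[1,[0,0,0],[0,0,0]],[1,[0,0,0],[0,0,0]],[1,[0,0,0],[0,0,0]],[1,[0,0,0],[0,0,0]],[1,[0,0,0],[0,0,0]],[1,[0,0,0],[0,0,0]],[1,[0,0,0],[0,0,0]]]'; python3 to.py 392.6 -259.6 20 97.1 0
python3 - <<'E'
from h import *
f=grab('top','top3.png'); 
im=cv2.imread('pics/top3.png')[190:260,310:400]; cv2.imwrite('pics/c6.png',cv2.resize(im,None,fx=8,fy=8,interpolation=cv2.INTER_CUBIC))
E
```

```text
t: 11.93
ee_pos: [0.3948, -0.2604, 0.024]
tool_rot: [3.141, 0.001, 1.698]
force: [-0.0, -0.3, -0.2]
finger_gap: 0.0917
grip_force: 0.0
t 11.93 pos [ 394.8 -260.4   24. ] rpy [180.    0.1  97.3] gap 91.7 F [-0.  -0.3 -0.2] grip 0.0
shift [ 1.1 -2.1  4. ] turn [0.  0.1 0.2] shift in final axes [ 1.1 -2.1  4. ]
```

View pics/c6.png

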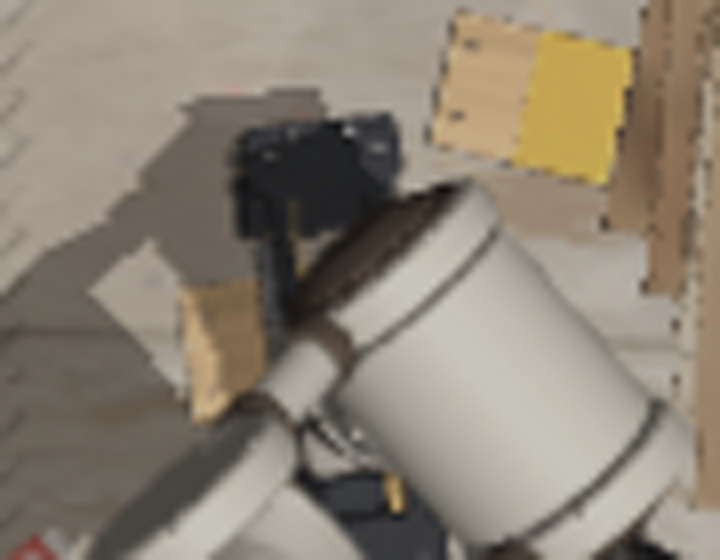

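The head end of red is at crop (185,355), where it was before. The fingertips were just too high, so I go 4 mm lower.

```bash
python3 -m handwheel '[[1,[1,-2,4],[0,0,0]],[1,[0,0,0],[0,0,0]],[1,[0,0,0],[0,0,0]]]';  python3 -m handwheel '[[0,[0,0,0],[0,0,0]],[0,[0,0,0],[0,0,0]],[0,[0,0,0],[0,0,0]],[0,[0,0,0],[0,0,0]],[0,[0,0,0],[0,0,0]],[0,[0,0,0],[0,0,0]],[0,[0,0,0],[0,0,0]],[0,[0,0,0],[0,0,0]]]'; python3 to.py 536.3 -14.2 30 84.2 0
```

```text
t: 12.23
ee_pos: [0.3925, -0.2595, 0.0198]
tool_rot: [3.141, 0.0, 1.698]
force: [-0.2, -0.1, -0.5]
finger_gap: 0.0919
grip_force: 0.0
t: 12.9
ee_pos: [0.3929, -0.2599, 0.0203]
tool_rot: [3.141, 0.001, 1.698]
force: [1.0, -0.5, -0.8]
finger_gap: 0.0592
grip_force: 30.0
t 12.9 pos [ 392.9 -259.9   20.3] rpy [179.9   0.1  97.3] gap 59.2 F [ 1.  -0.5 -0.8] grip 29.99172806739807
shift [225.4 173.5  -9.9] turn [ 0.1  0.1 13.1] shift in final axes [258.9 117.8  -9.7]
```

```bash
cat > tgt.py <<'E'
import sys; from h import *
np.set_printoptions(precision=1,suppress=True)
q=np.load('board.npy'); R=Ro.from_euler('ZY',[q[3],-np.radians(22)]); o=np.r_[q[:2],.0215]
h=float(sys.argv[1])/1e3; a=np.radians(7.7)
for l in(44,89,134):
    b=np.array([l/1e3,0,.0107])+.04*np.array([np.cos(a),0,-np.sin(a)])+h*np.array([np.sin(a),0,np.cos(a)])
    print(l,(o+R.apply(b))*1e3)
E
python3 tgt.py 20.3; python3 -m handwheel '[[0,[0,0,-30],[0,0,0]],[0,[0,0,-40],[0,0,0]],[0,[0,0,-40],[0,0,0]],[0,[0,0,-30],[0,0,6.5]],[0,[0,0,0],[0,0,6.6]]]'; python3 to.py 540.8 30 170 84.2 0
```

```text
44 [539.3  15.4  77.5]
89 [543.5  56.9  94.3]
134 [547.7  98.4 111.2]
t: 13.32
ee_pos: [0.3957, -0.2629, 0.1675]
tool_rot: [3.131, 0.01, 1.465]
force: [0.7, -1.2, 0.5]
finger_gap: 0.0591
grip_force: 30.0
t 13.32 pos [ 395.7 -262.9  167.5] rpy [179.4   0.6  83.9] gap 59.1 F [ 0.7 -1.2  0.5] grip 29.983857572078705
shift [306.6 113.3  -4.3] turn [ 0.6  0.6 -0.3] shift in final axes [306.1 114.8  -2.5]
```

```bash
python3 -m handwheel '[[0,[36,14,0],[0,0,0]],[0,[36,14,0],[0,0,0]],[0,[36,14,0],[0,0,0]],[0,[36,14,0],[0,0,0]],[0,[36,14,0],[0,0,0]],[0,[36,14,0],[0,0,0]],[0,[36,14,0],[0,0,0]],[0,[34,14,0],[0,0,0]],[0,[0,0,0],[0,7.1,0]],[0,[0,0,0],[0,7.1,0]],[0,[0,0,0],[0,0,0]],[0,[0,0,0],[0,0,0]]]'; python3 to.py 539.3 15.4 77.5 84.2 14.3
python3 - <<'E'
from h import *
f=grab('top','top4.png');g=grab('scene','s4.png')
a=cv2.imread('pics/top4.png')[145:235,190:310];b=cv2.imread('pics/s4.png')[140:250,190:310]
a=cv2.resize(a,(480,360),interpolation=cv2.INTER_CUBIC);b=cv2.resize(b[:90],(480,360),interpolation=cv2.INTER_CUBIC)
cv2.imwrite('pics/c7.png',cv2.resize(cv2.vconcat([a,b]),(400,600)))
E
```

```text
t: 14.32
ee_pos: [0.5326, 0.0125, 0.1594]
tool_rot: [-3.141, -0.245, 1.467]
force: [-0.3, 0.8, -0.3]
finger_gap: 0.0594
grip_force: 30.0
t 14.32 pos [532.6  12.5 159.4] rpy [-180.   -14.    84.1] gap 59.4 F [-0.3  0.8 -0.3] grip 29.992186725139618
shift [-16.4   6.4  80.4] turn [ 0.   0.3 -0.1] shift in final axes [-16.8   6.4  80.3]
```

View pics/c7.png

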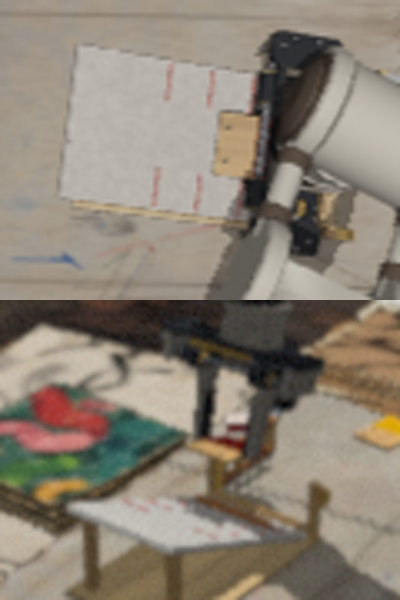

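Red is held flat with its bare head uphill, at (237,140) in the upper crop. I go down to the line.

```bash
python3 -m handwheel '[[0,[-16.4,6.4,12],[0,0,0]],[0,[0,0,25],[0,0.3,0]],[0,[0,0,25],[0,0,0]],[0,[0,0,12],[0,0,0]],[0,[0,0,0],[0,0,0]],[0,[0,0,0],[0,0,0]]]'; python3 to.py 539.3 15.4 77.5 84.2 14.3
```

```text
t: 14.92
ee_pos: [0.5395, 0.0156, 0.0845]
tool_rot: [3.141, -0.252, 1.471]
force: [0.4, -0.4, 0.4]
finger_gap: 0.0596
grip_force: 30.0
t 14.92 pos [539.5  15.6  84.5] rpy [180.  -14.4  84.3] gap 59.6 F [ 0.4 -0.4  0.4] grip 29.992349445819855
shift [-2.  -0.1  6.7] turn [ 0.  -0.1  0.1] shift in final axes [-2.  -0.1  6.7]
```

```bash
python3 -m handwheel '[[0,[-2,0,4],[0,0,0]],[0,[0,0,2],[0,0,0]],[0,[0,0,0],[0,0,0]],[0,[0,0,0],[0,0,0]]]'; python3 to.py 539.3 15.4 77.5 84.2 14.3
```

```text
t: 15.25
ee_pos: [0.5401, 0.0146, 0.0787]
tool_rot: [3.139, -0.252, 1.47]
force: [-0.2, 0.3, -0.8]
finger_gap: 0.0595
grip_force: 30.0
t 15.25 pos [540.1  14.6  78.7] rpy [179.9 -14.4  84.2] gap 59.5 F [-0.2  0.3 -0.8] grip 29.992321729660034
shift [ 0.4 -0.8  1.3] turn [ 0.1 -0.1  0. ] shift in final axes [ 0.4 -0.8  1.3]
```

```bash
python3 -m handwheel '[[0,[0,-0.5,1.3],[0,0,0]],[0,[0,0,0],[0,0,0]],[0,[0,0,0],[0,0,0]]]';python3 -m handwheel '[[0,[0,0,1],[0,0,0]],[0,[0,0,0],[0,0,0]],[0,[0,0,0],[0,0,0]]]'; python3 to.py 539.3 15.4 77.5 84.2 14.3
```

```text
t: 15.5
ee_pos: [0.54, 0.0148, 0.0779]
tool_rot: [3.138, -0.252, 1.47]
force: [-1.1, -1.3, 5.4]
finger_gap: 0.0593
grip_force: 30.0
t: 15.75
ee_pos: [0.5401, 0.0148, 0.0778]
tool_rot: [3.139, -0.251, 1.471]
force: [-5.0, -2.4, 12.7]
finger_gap: 0.0592
grip_force: 30.0
t 15.75 pos [540.1  14.8  77.8] rpy [179.8 -14.4  84.3] gap 59.2 F [-5.  -2.4 12.7] grip 29.995089769363403
shift [ 0.4 -0.8  0.4] turn [ 0.1 -0.1  0.1] shift in final axes [ 0.4 -0.8  0.4]
```

```bash
python3 -m handwheel '[[0,[0,0,-1.2],[0,0,0]],[0.9,[0,0,0],[0,0,0]],[0.9,[0,0,0],[0,0,0]],[0.9,[0,0,0],[0,0,0]],[0.9,[0,0,0],[0,0,0]],[0.9,[0,0,-10],[0,0,0]],[0.9,[0,0,-30],[0,0,0]],[1,[0,0,-30],[0,0,0]],[1,[0,0,0],[0,-7.1,0]],[1,[0,0,0],[0,-7.2,0]],[1,[0,0,0],[0,0,0]]]';  python3 to.py 410.1 362 120 86.2 0
```

```text
t: 16.67
ee_pos: [0.5382, -0.0001, 0.1467]
tool_rot: [3.137, 0.001, 1.473]
force: [0.0, 0.7, -0.0]
finger_gap: 0.0917
grip_force: 0.0
t 16.67 pos [538.2  -0.1 146.7] rpy [179.7   0.   84.4] gap 91.7 F [ 0.   0.7 -0. ] grip 0.0
shift [ 348.  -162.9   25.8] turn [ 0.3  0.  -1.8] shift in final axes [ 352.8 -151.9   26.7]
```

```bash
python3 -m handwheel '[[1,[0,0,-35],[0,0,-1.8]],[1,[35,-15,0],[0,0,0]],[1,[35,-15,0],[0,0,0]],[1,[35,-15,0],[0,0,0]],[1,[35,-15,0],[0,0,0]],[1,[35,-15,0],[0,0,0]],[1,[35,-15,0],[0,0,0]],[1,[35,-15,0],[0,0,0]],[1,[35,-15,0],[0,0,0]],[1,[35,-15,0],[0,0,0]],[1,[36,-15,0],[0,0,0]]]'>/dev/null; python3 -m handwheel '[[1,[0,0,35],[0,0,0]],[1,[0,0,0],[0,0,0]]]'>/dev/null; python3 to.py 410.1 362 20 86.2 0
python3 - <<'E'
from h import *
f=grab('top','top5.png');g=grab('scene','s5.png')
for n,F in(('top',f),('scene',g)):
  for th in('blue_tail','swatch_blue','swatch_red','red_tail','swatch_yellow'): print(n,th,[(w(F,d['location']).round(4).tolist(),round(d['score'],2)) for d in nets.landmark_of(n,th)[:2]])
a=cv2.imread('pics/top5.png')
a1=cv2.resize(a[145:215,210:310],(500,350),interpolation=cv2.INTER_CUBIC);b1=cv2.resize(a[190:240,130:230],(500,250),interpolation=cv2.INTER_CUBIC)
cv2.imwrite('pics/c8.png',cv2.vconcat([a1,b1]))
E
```

```text
t 17.75 pos [408.1 358.1 140.7] rpy [-179.5    0.    86.2] gap 91.5 F [-1.  -0.9 -1.4] grip 0.0
shift [  4.    2.7 120.6] turn [-0.5  0.   0. ] shift in final axes [  4.    1.7 120.7]
top blue_tail [([0.406, 0.3239, 0.0052], 0.87), ([0.5238, 0.4428, 0.0032], 0.87)]
top swatch_blue [([0.5459, 0.4093, 0.001], 0.72), ([0.4135, 0.3649, -0.0013], 0.71)]
top swatch_red [([0.5422, 0.0205, 0.0595], 0.93)]
top red_tail [([0.5369, -0.0167, 0.0532], 0.65), ([0.6864, -0.2897, 0.0003], 0.5)]
top swatch_yellow [([0.5052, -0.3732, -0.001], 0.78)]
scene blue_tail [([0.52, 0.4449, -0.0003], 0.74), ([0.4033, 0.3214, -0.0017], 0.53)]
scene swatch_blue [([0.4041, 0.3626, -0.0035], 0.73), ([0.5422, 0.4096, -0.0021], 0.52)]
scene swatch_red [([0.5406, 0.0172, 0.0605], 0.62), ([0.5996, -0.0739, 0.0628], 0.2)]
scene red_tail [([0.5351, -0.0197, 0.0531], 0.57), ([0.5422, 0.0691, 0.0712], 0.27)]
scene swatch_yellow [([0.6777, -0.2903, -0.0015], 0.74)]
```

View pics/c8.png

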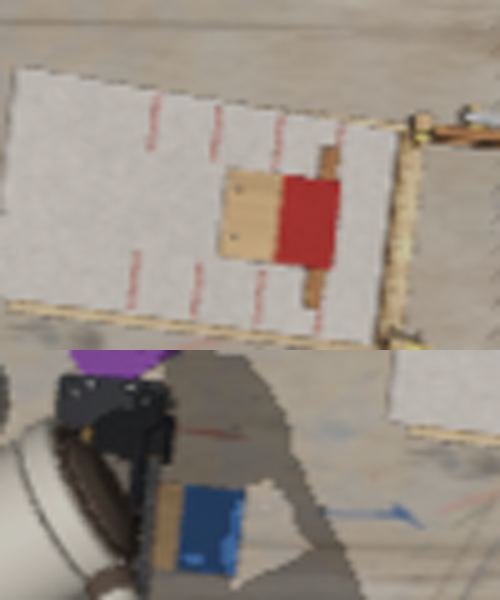

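Red lies on line 1 with its tail at crop x≈335. Blue still lies at its place. I check numerically against the ideal corners.

```bash
cat > exp.py <<'E'
import sys; from h import *
np.set_printoptions(precision=1,suppress=True)
q=np.load('board.npy'); R=Ro.from_euler('ZY',[q[3],-np.radians(22)]); o=np.r_[q[:2],.0205]; a=np.radians(7.7)
f=grab('top')
def exp(l,ox,oy,s):
    out=[]
    for dx,y in((80,-30),(0,-30),(0,30),(80,30)):
        b=np.array([l,y,10.7])+dx*np.array([np.cos(a),0,-np.sin(a)])+6*np.array([np.sin(a),0,np.cos(a)])
        p=proj(f,o+R.apply(b/1e3)); out.append((p-[ox,oy]+.5)*s-.5)
    return np.array(out)
if __name__=='__main__': print(exp(*map(float,sys.argv[1:])))
E
python3 exp.py 44 210 145 5
python3 -m handwheel '[[1,[4,2,36],[-0.5,0,0]],[1,[0,0,36],[0,0,0]],[1,[0,0,36],[0,0,0]],[1,[0,0,10],[0,0,0]],[1,[0,0,0],[0,0,0]],[1,[0,0,0],[0,0,0]]]'; python3 to.py 410.1 362 20 86.2 0
```

```text
[[228.7 168.2]
 [342.5 184.4]
 [332.1 272.2]
 [218.  257.2]]
t: 18.9
ee_pos: [0.4157, 0.3628, 0.0285]
tool_rot: [3.131, -0.003, 1.501]
force: [0.3, -0.1, 0.5]
finger_gap: 0.0922
grip_force: 0.0
t 18.9 pos [415.7 362.8  28.5] rpy [179.4  -0.2  86. ] gap 92.2 F [ 0.3 -0.1  0.5] grip 0.0
shift [-1.2 -5.6  8.4] turn [ 0.6 -0.2 -0.2] shift in final axes [-1.2 -5.5  8.5]
```

```bash
python3 -m handwheel '[[1,[-1,-5.5,4],[0.6,0,0]],[1,[0,0,0],[0,0,0]],[1,[0,0,0],[0,0,0]]]'; python3 to.py 410.1 362 20 86.2 0
```

```text
t: 19.15
ee_pos: [0.4106, 0.3625, 0.0252]
tool_rot: [3.14, -0.004, 1.501]
force: [0.0, 0.7, -0.6]
finger_gap: 0.0922
grip_force: 0.0
t 19.15 pos [410.6 362.5  25.2] rpy [179.9  -0.3  86. ] gap 92.2 F [ 0.   0.7 -0.6] grip 0.0
shift [-0.6 -0.5  5.2] turn [ 0.1 -0.3 -0.2] shift in final axes [-0.5 -0.5  5.2]
```

```bash
python3 -m handwheel '[[1,[-0.5,-0.5,5],[0,-0.3,-0.2]],[1,[0,0,0],[0,0,0]],[1,[0,0,0],[0,0,0]]]'; python3 -m handwheel '[[0,[0,0,0],[0,0,0]],[0,[0,0,0],[0,0,0]],[0,[0,0,0],[0,0,0]],[0,[0,0,0],[0,0,0]],[0,[0,0,0],[0,0,0]],[0,[0,0,0],[0,0,0]],[0,[0,0,0],[0,0,0]],[0,[0,0,0],[0,0,0]]]'; python3 to.py 410.1 362 20 86.2 0
```

```text
t: 19.4
ee_pos: [0.4102, 0.362, 0.0195]
tool_rot: [3.14, 0.001, 1.505]
force: [1.5, -0.2, 3.9]
finger_gap: 0.0917
grip_force: 1.6
t: 20.07
ee_pos: [0.4096, 0.3619, 0.0194]
tool_rot: [3.141, 0.001, 1.505]
force: [0.1, 0.7, 5.6]
finger_gap: 0.0598
grip_force: 30.7
t 20.07 pos [409.6 361.9  19.4] rpy [180.    0.1  86.2] gap 59.8 F [0.1 0.7 5.6] grip 30.695569468662143
shift [ 0.1  0.5 -0.6] turn [0.  0.1 0. ] shift in final axes [ 0.1  0.5 -0.6]
```

```bash
python3 tgt.py 19.4; python3 -m handwheel '[[0,[0,0,-30],[0,0,0]],[0,[0,0,-38],[0,0,0]],[0,[0,0,-38],[0,0,0]],[0,[0,0,-38],[0,0,0]],[0,[0,0,-30],[0,0,2]],[0,[0,0,0],[0,0,0]]]'; python3 to.py 543.3 50 190 84.2 0
```

```text
44 [539.3  15.6  76.6]
89 [543.5  57.1  93.4]
134 [547.7  98.6 110.3]
t: 20.57
ee_pos: [0.4127, 0.3639, 0.2001]
tool_rot: [3.132, -0.005, 1.469]
force: [0.6, 1.5, 0.7]
finger_gap: 0.0592
grip_force: 30.0
t 20.57 pos [412.7 363.9 200.1] rpy [179.4  -0.3  84.2] gap 59.2 F [0.6 1.5 0.7] grip 29.955629110336304
shift [-299.   161.8   10.2] turn [ 0.6 -0.3 -0.1] shift in final axes [-299.1  161.7   10.1]
```

```bash
python3 -m handwheel '[[0,[-33,18,0],[0,0,0]],[0,[-33,18,0],[0,0,0]],[0,[-33,18,0],[0,0,0]],[0,[-33,18,0],[0,0,0]],[0,[-33,18,0],[0,0,0]],[0,[-33,18,0],[0,0,0]],[0,[-33,18,0],[0,0,0]],[0,[-34,18,0],[0,0,0]],[0,[-34,18,0],[0,0,0]],[0,[0,0,0],[0,7.1,0]],[0,[0,0,0],[0,7.2,0]],[0,[0,0,0],[0,0,0]]]'; python3 to.py 543.5 57.1 93.4 84.2 14.3
python3 - <<'E'
from h import *
f=grab('scene','s6.png')
for th in('swatch_blue','blue_tail'): print(th,[(w(f,d['location']).round(4).tolist(),round(d['score'],2)) for d in nets.landmark_of('scene',th)[:3]])
E
```

```text
t: 21.57
ee_pos: [0.5397, 0.0448, 0.1913]
tool_rot: [-3.138, -0.25, 1.463]
force: [-0.4, -0.9, -0.4]
finger_gap: 0.0597
grip_force: 30.0
t 21.57 pos [539.7  44.8 191.3] rpy [-179.8  -14.3   83.8] gap 59.7 F [-0.4 -0.9 -0.4] grip 29.954280853271484
shift [-12.    2.8  98. ] turn [-0.1 -0.  -0.4] shift in final axes [-11.9   2.5  98. ]
swatch_blue [([0.5431, 0.4092, -0.0043], 0.7), ([0.5349, 0.0499, 0.1709], 0.52)]
blue_tail [([0.532, 0.0148, 0.1637], 0.54), ([0.5222, 0.4428, -0.0026], 0.51)]
```

```bash
python3 -m handwheel '[[0,[-12,2.5,20],[0,0,-0.3]],[0,[0,0,30],[0,0,0]],[0,[0,0,30],[0,0,0]],[0,[0,0,12],[0,0,0]],[0,[0,0,0],[0,0,0]],[0,[0,0,0],[0,0,0]]]'; python3 to.py 543.5 57.1 93.4 84.2 14.3
```

```text
t: 22.22
ee_pos: [0.5438, 0.0597, 0.1014]
tool_rot: [3.141, -0.246, 1.477]
force: [0.4, 0.1, 0.2]
finger_gap: 0.0595
grip_force: 30.0
t 22.22 pos [543.8  59.7 101.4] rpy [180.  -14.1  84.6] gap 59.5 F [0.4 0.1 0.2] grip 29.955247342586517
shift [-4.4 -0.1  7.1] turn [-0.1  0.2  0.4] shift in final axes [-4.5 -0.   7.1]
```

```bash
python3 -m handwheel '[[0,[-4.4,0,3],[0,0.2,0.4]],[0,[0,0,2],[0,0,0]],[0,[0,0,0],[0,0,0]],[0,[0,0,0],[0,0,0]]]'; python3 to.py 543.5 57.1 93.4 84.2 14.3
```

```text
t: 22.55
ee_pos: [0.5441, 0.0551, 0.0959]
tool_rot: [3.141, -0.25, 1.468]
force: [0.1, -0.4, -0.5]
finger_gap: 0.0594
grip_force: 30.0
t 22.55 pos [544.1  55.1  95.9] rpy [180.  -14.3  84.1] gap 59.4 F [ 0.1 -0.4 -0.5] grip 29.955384135246277
shift [ 1.2 -0.8  2.9] turn [ 0.  -0.  -0.1] shift in final axes [ 1.2 -0.8  2.9]
```

```bash
python3 -m handwheel '[[0,[1.3,-0.8,1.8],[0,0,0]],[0,[0,0,0],[0,0,0]],[0,[0,0,0],[0,0,0]]]';python3 -m handwheel '[[0,[0,0,1.2],[0,0,0]],[0,[0,0,0],[0,0,0]],[0,[0,0,0],[0,0,0]]]'; python3 to.py 543.5 57.1 93.4 84.2 14.3
```

```text
t: 22.8
ee_pos: [0.5435, 0.0572, 0.0942]
tool_rot: [3.141, -0.25, 1.468]
force: [0.3, -1.1, 1.7]
finger_gap: 0.0598
grip_force: 30.0
t: 23.05
ee_pos: [0.5436, 0.0572, 0.0941]
tool_rot: [3.142, -0.25, 1.469]
force: [-4.3, -3.4, 10.8]
finger_gap: 0.0593
grip_force: 30.0
t 23.05 pos [543.6  57.2  94.1] rpy [180.  -14.3  84.1] gap 59.3 F [-4.3 -3.4 10.8] grip 29.96898114681244
shift [-0.3 -0.1  0.7] turn [ 0.  -0.  -0.1] shift in final axes [-0.3 -0.1  0.7]
```

Contact came at the expected height. I release, back off along the tool axis and head for yellow.

```bash
python3 -m handwheel '[[0,[0,0,-1],[0,0,0]],[0.9,[0,0,0],[0,0,0]],[0.9,[0,0,0],[0,0,0]],[0.9,[0,0,0],[0,0,0]],[0.9,[0,0,0],[0,0,0]],[0.9,[0,0,-10],[0,0,0]],[0.9,[0,0,-30],[0,0,0]],[1,[0,0,-30],[0,0,0]],[1,[0,0,0],[0,-7.1,0]],[1,[0,0,0],[0,-7.2,0]],[1,[0,0,0],[0,0,2.6]],[1,[0,0,0],[0,0,2.6]]]'; 
python3 - <<'E'
from h import *
f=grab('top','top7.png')
for th in('swatch_yellow','yellow_tail'): print(th,[(w(f,d['location']).round(4).tolist(),round(d['score'],2)) for d in nets.landmark_of('top',th)[:3]])
E
python3 to.py 504.5 -370.3 150 79 0
```

```text
t: 24.05
ee_pos: [0.5416, 0.0414, 0.1625]
tool_rot: [3.141, -0.001, 1.378]
force: [0.4, 0.7, -0.5]
finger_gap: 0.0917
grip_force: 0.0
swatch_yellow [([0.5029, -0.3751, 0.0004], 0.84)]
yellow_tail [([0.4956, -0.4082, 0.0013], 0.63)]
t 24.2 pos [541.3  40.2 161.8] rpy [-180.    -0.1   79. ] gap 92.2 F [ 0.6  0.2 -0.4] grip 0.0
shift [-410.    42.3   11.3] turn [-0.  -0.1 -0. ] shift in final axes [-410.    42.2   11.8]
```

```bash
python3 -m handwheel '[[1,[-20,2,-20],[0,0,0]],[1,[-39,4,0],[0,0,0]],[1,[-39,4,0],[0,0,0]],[1,[-39,4,0],[0,0,0]],[1,[-39,4,0],[0,0,0]],[1,[-39,4,0],[0,0,0]],[1,[-39,4,0],[0,0,0]],[1,[-39,4,0],[0,0,0]],[1,[-39,4,0],[0,0,0]],[1,[-39,4,0],[0,0,0]],[1,[-39,4,0],[0,0,0]],[1,[0,0,0],[0,0,0]]]' >/dev/null; python3 -m handwheel '[[1,[0,0,30],[0,0,0]],[1,[0,0,30],[0,0,0]],[1,[0,0,0],[0,0,0]],[1,[0,0,0],[0,0,0]]]' >/dev/null
python3 - <<'E'
from h import *
f=grab('top','top8.png'); a=cv2.imread('pics/top8.png')
a1=cv2.resize(a[145:215,210:310],(500,350),interpolation=cv2.INTER_CUBIC);b1=cv2.resize(a[180:230,330:430],(500,250),interpolation=cv2.INTER_CUBIC)
cv2.imwrite('pics/c9.png',cv2.vconcat([a1,b1]))
E
python3 to.py 504.5 -370.3 20 79 0; python3 exp.py 44 210 145 5;python3 exp.py 89 210 145 5
```

```text
t 25.58 pos [ 503.6 -370.1  121.5] rpy [-179.9   -0.1   78.9] gap 92.0 F [ 0.4 -0.6  0.9] grip 0.0
shift [ -0.1   1.  101.5] turn [-0.1 -0.1 -0.1] shift in final axes [  0.    0.9 101.5]
[[228.7 168.2]
 [342.5 184.4]
 [332.1 272.2]
 [218.  257.2]]
[[165.8 158.4]
 [281.8 174.9]
 [271.2 263.8]
 [154.8 248.5]]
```

View pics/c9.png

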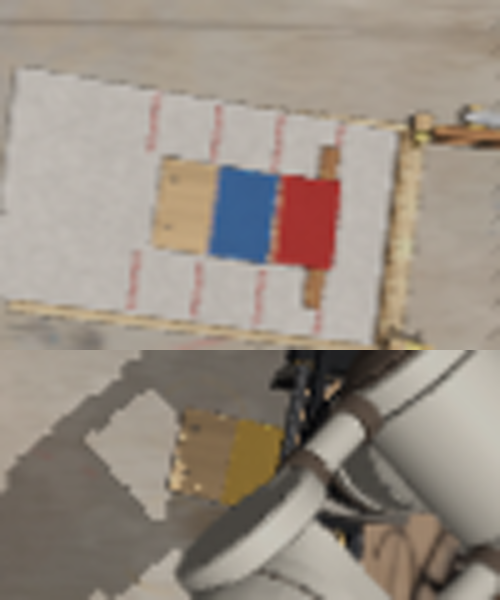

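Blue matches its ideal outline within a pixel. Yellow is still in place, its head edge at crop (177,450). Descending.

```bash
python3 -m handwheel '[[1,[0,1,36],[0,0,0]],[1,[0,0,36],[0,0,0]],[1,[0,0,20],[0,0,0]],[1,[0,0,0],[0,0,0]],[1,[0,0,0],[0,0,0]],[1,[0,0,0],[0,0,0]]]'; python3 to.py 504.5 -370.3 20 79 0
```

```text
t: 26.18
ee_pos: [0.5062, -0.3719, 0.0318]
tool_rot: [3.139, 0.002, 1.378]
force: [0.1, 0.1, -0.0]
finger_gap: 0.0916
grip_force: 0.0
t 26.18 pos [ 506.2 -371.9   31.8] rpy [179.8   0.1  78.9] gap 91.6 F [ 0.1  0.1 -0. ] grip 0.0
shift [ 1.2 -2.  11.8] turn [ 0.2  0.1 -0.1] shift in final axes [ 1.2 -1.9 11.8]
```

```bash
python3 -m handwheel '[[1,[1.2,-2,11.5],[0.2,0,0]],[1,[0,0,0],[0,0,0]],[1,[0,0,0],[0,0,0]]]'; python3 to.py 504.5 -370.3 20 79 0
```

```text
t: 26.43
ee_pos: [0.5044, -0.3704, 0.0194]
tool_rot: [-3.141, 0.002, 1.377]
force: [1.8, -2.2, 3.4]
finger_gap: 0.092
grip_force: 1.9
t 26.43 pos [ 504.4 -370.4   19.4] rpy [-180.     0.1   78.9] gap 92.0 F [ 1.8 -2.2  3.4] grip 1.909272470511496
shift [ 0.1  0.1 -0.6] turn [-0.   0.1 -0.1] shift in final axes [ 0.1  0.1 -0.6]
```

```bash
python3 -m handwheel '[[0,[0,0,0],[0,0,0]],[0,[0,0,0],[0,0,0]],[0,[0,0,0],[0,0,0]],[0,[0,0,0],[0,0,0]],[0,[0,0,0],[0,0,0]],[0,[0,0,0],[0,0,0]],[0,[0,0,0],[0,0,0]],[0,[0,0,0],[0,0,0]]]'; python3 -m handwheel '[[0,[0,0,-30],[0,0,0]],[0,[0,0,-38],[0,0,0]],[0,[0,0,-38],[0,0,0]],[0,[0,0,-38],[0,0,0]],[0,[0,0,-30],[0,0,-5.2]],[0,[0,0,0],[0,0,0]]]'; python3 to.py 546.7 92 205 84.2 0
```

```text
t: 27.1
ee_pos: [0.5045, -0.3701, 0.0194]
tool_rot: [-3.141, 0.001, 1.377]
force: [2.4, -1.2, 7.5]
finger_gap: 0.0596
grip_force: 30.6
t: 27.6
ee_pos: [0.5061, -0.3717, 0.1996]
tool_rot: [3.137, 0.007, 1.472]
force: [0.1, -0.1, 0.5]
finger_gap: 0.0594
grip_force: 30.0
t 27.6 pos [ 506.1 -371.7  199.6] rpy [179.7   0.4  84.3] gap 59.4 F [ 0.1 -0.1  0.5] grip 29.981077015399933
shift [465.4  -5.5  -8.5] turn [0.3 0.4 0.1] shift in final axes [465.4  -6.5  -5.4]
```

```bash
python3 -m handwheel '[[0,[38.8,-0.5,0],[0,0,0]],[0,[38.8,-0.5,0],[0,0,0]],[0,[38.8,-0.5,0],[0,0,0]],[0,[38.8,-0.5,0],[0,0,0]],[0,[38.8,-0.5,0],[0,0,0]],[0,[38.8,-0.5,0],[0,0,0]],[0,[38.8,-0.5,0],[0,0,0]],[0,[38.8,-0.5,0],[0,0,0]],[0,[38.8,-0.5,0],[0,0,0]],[0,[38.8,-0.5,0],[0,0,0]],[0,[38.8,-0.5,0],[0,0,0]],[0,[38.8,-0.5,0],[0,0,0]]]' >/dev/null; python3 -m handwheel '[[0,[0,0,0],[0,7.1,0]],[0,[0,0,0],[0,7.2,0]],[0,[0,0,0],[0,0,0]],[0,[0,0,0],[0,0,0]]]'; python3 to.py 547.7 98.6 110.3 84.2 14.3
python3 - <<'E'
from h import *
f=grab('scene','s9.png'); g=grab('top','top9.png')
for n,F in(('scene',f),('top',g)):
  for th in('swatch_yellow','yellow_tail'): print(n,th,[(w(F,d['location']).round(4).tolist(),round(d['score'],2)) for d in nets.landmark_of(n,th)[:3]])
E
```

```text
t: 28.93
ee_pos: [0.5443, 0.0937, 0.1907]
tool_rot: [-3.134, -0.249, 1.463]
force: [0.3, -1.0, -0.9]
finger_gap: 0.0593
grip_force: 30.0
t 28.93 pos [544.3  93.7 190.7] rpy [-179.6  -14.2   83.8] gap 59.3 F [ 0.3 -1.  -0.9] grip 29.98189866542816
shift [-14.7   3.4  79.2] turn [-0.4  0.1 -0.3] shift in final axes [-14.8   2.8  79.2]
scene swatch_yellow [([0.5481, 0.0927, 0.1693], 0.44)]
scene yellow_tail [([0.5406, 0.0572, 0.1668], 0.67)]
top swatch_yellow [([0.5453, 0.0955, 0.1714], 0.56), ([0.4943, 0.5277, -0.0011], 0.45)]
top yellow_tail [([0.533, -0.0545, 0.02], 0.63), ([0.5443, 0.0729, 0.0716], 0.35)]
```

```bash
python3 -m handwheel '[[0,[-14.7,3.2,20],[-0.4,0,-0.3]],[0,[0,0,30],[0,0,0]],[0,[0,0,22],[0,0,0]],[0,[0,0,0],[0,0,0]],[0,[0,0,0],[0,0,0]]]'; python3 to.py 547.7 98.6 110.3 84.2 14.3
```

```text
t: 29.65
ee_pos: [0.548, 0.0983, 0.118]
tool_rot: [3.14, -0.25, 1.472]
force: [0.2, -0.7, 0.1]
finger_gap: 0.0594
grip_force: 30.0
t 29.65 pos [548.   98.3 118. ] rpy [179.9 -14.4  84.4] gap 59.4 F [ 0.2 -0.7  0.1] grip 29.981938004493713
shift [-1.7 -0.4  7.5] turn [ 0.  -0.1  0.2] shift in final axes [-1.7 -0.4  7.5]
```

```bash
python3 -m handwheel '[[0,[-1.7,-0.4,3],[0,0,0.2]],[0,[0,0,2],[0,0,0]],[0,[0,0,0],[0,0,0]],[0,[0,0,0],[0,0,0]]]'; python3 to.py 547.7 98.6 110.3 84.2 14.3;  python3 - <<'E'
from h import *
q=np.load('board.npy');np.set_printoptions(precision=1,suppress=True)
f=grab('top'); hs=cv2.cvtColor(f['img'],cv2.COLOR_RGB2HSV)
grab('top','top10.png')
m=cv2.inRange(hs,(20,120,60),(32,255,255)); n,l,s,c=cv2.connectedComponentsWithStats(m)
for i in range(1,n):
    if s[i,4]>30: print(s[i],c[i])
E
```

```text
t: 29.98
ee_pos: [0.5491, 0.0973, 0.1144]
tool_rot: [3.137, -0.25, 1.469]
force: [1.0, -0.2, -1.3]
finger_gap: 0.0595
grip_force: 30.0
t 29.98 pos [549.1  97.3 114.4] rpy [179.7 -14.3  84.2] gap 59.5 F [ 1.  -0.2 -1.3] grip 29.9820077419281
shift [ 0.1 -1.6  4.2] turn [ 0.3 -0.  -0. ] shift in final axes [ 0.1 -1.5  4.2]
[ 66 300   8   8  49] [ 69.2 303.4]
[  0 319   7  10  53] [  3.  323.7]
```

```bash
python3 -m handwheel '[[0,[0.3,-1.4,2.5],[0.2,0,0]],[0,[0,0,0],[0,0,0]],[0,[0,0,0],[0,0,0]]]';python3 -m handwheel '[[0,[0,0,1],[0,0,0]],[0,[0,0,0],[0,0,0]],[0,[0,0,0],[0,0,0]]]'; python3 to.py 547.7 98.6 110.3 84.2 14.3
```

```text
t: 30.33
ee_pos: [0.5474, 0.0986, 0.1112]
tool_rot: [-3.141, -0.251, 1.469]
force: [0.3, 0.0, 1.2]
finger_gap: 0.0597
grip_force: 30.0
t: 30.58
ee_pos: [0.5475, 0.0987, 0.1111]
tool_rot: [-3.141, -0.25, 1.469]
force: [-3.1, -1.4, 6.6]
finger_gap: 0.0594
grip_force: 30.3
t 30.58 pos [547.5  98.7 111.1] rpy [-180.   -14.3   84.2] gap 59.4 F [-3.1 -1.4  6.6] grip 30.30371742323041
shift [-0.3  0.3  0.8] turn [-0. -0. -0.] shift in final axes [-0.3  0.2  0.8]
```

```bash
python3 -m handwheel '[[0,[0,0,-1],[0,0,0]],[0.9,[0,0,0],[0,0,0]],[0.9,[0,0,0],[0,0,0]],[0.9,[0,0,0],[0,0,0]],[0.9,[0,0,0],[0,0,0]],[0.9,[0,0,-10],[0,0,0]],[0.9,[0,0,-30],[0,0,0]],[1,[0,0,-30],[0,0,0]],[0.5,[0,0,0],[0,-7.1,0]],[0.5,[0,0,0],[0,-7.2,0]],[0.5,[0,0,0],[0,0,-2.6]],[0.5,[0,0,0],[0,0,0]]]';  python3 to.py 604.5 -200.7 185 86.8 0
```

```text
t: 31.58
ee_pos: [0.5457, 0.0826, 0.18]
tool_rot: [3.141, -0.001, 1.518]
force: [0.5, 0.3, 0.0]
finger_gap: 0.0647
grip_force: 0.0
t 31.58 pos [545.7  82.6 180. ] rpy [179.9  -0.1  87. ] gap 64.7 F [0.5 0.3 0. ] grip 0.0
shift [-279.7   73.7   -5.4] turn [ 0.1 -0.1  0.2] shift in final axes [-279.5   74.5   -5. ]
```

```bash
python3 -m handwheel '[[0.5,[-35,9.2,-1],[0,0,0]],[0.5,[-35,9.2,0],[0,0,0]],[0.5,[-35,9.2,0],[0,0,0]],[0.5,[-35,9.2,0],[0,0,0]],[0.5,[-35,9.2,0],[0,0,0]],[0.5,[-35,9.2,0],[0,0,0]],[0.5,[-35,9.2,0],[0,0,0]],[0.5,[-35,9.2,0],[0,0,0]],[0.5,[0,0,0],[0,0,0]],[0.5,[0,0,0],[0,0,0]]]' >/dev/null;  python3 to.py 604.5 -200.7 102 86.8 0
python3 - <<'E'
from h import *
f=grab('top','top11.png');g=grab('scene','s11.png')
a=cv2.imread('pics/top11.png');b=cv2.imread('pics/s11.png')
a1=cv2.resize(a[145:215,210:310],(500,350),interpolation=cv2.INTER_CUBIC);b1=cv2.resize(b[165:215,220:320],(500,250),interpolation=cv2.INTER_CUBIC)
cv2.imwrite('pics/c10.png',cv2.vconcat([a1,b1]))
print([(w(g,d['location']).round(4).tolist(),round(d['score'],2)) for d in nets.landmark_of('scene','latch_knob')[:3]])
print([(w(g,d['location']).round(4).tolist(),round(d['score'],2)) for d in nets.landmark_of('scene','yellow_tail')[:3]])
E
python3 exp.py 134 210 145 5
```

```text
t 32.42 pos [ 602.6 -204.8  179.2] rpy [-180.    -0.1   86.5] gap 46.2 F [-0.1 -0.4 -0.4] grip 0.0
shift [ 4.   1.7 77.2] turn [-0.  -0.1 -0.3] shift in final axes [ 4.2  1.6 77.2]
[([0.6038, -0.1948, 0.0975], 0.39)]
[([0.542, 0.0618, 0.0861], 0.71), ([0.5502, 0.1095, 0.0872], 0.17)]
[[101.2 148.4]
 [219.7 165.2]
 [208.8 255.2]
 [ 90.  239.6]]
```

View pics/c10.png

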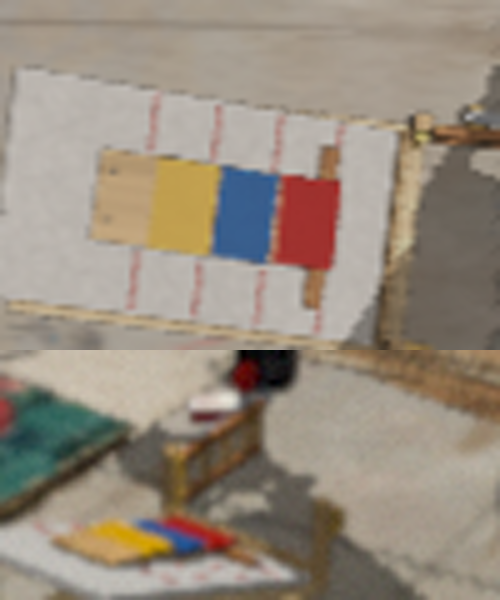

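All three courses look right: yellow at crop (157,200), blue (245,213), red (308,222). The gate is still open. A quick numeric check of the centring from the paint masks:

```bash
python3 - <<'E'
from h import *
import exp
im=cv2.imread('pics/top11.png'); hs=cv2.cvtColor(im,cv2.COLOR_BGR2HSV).astype(int); H,S,V=hs[...,0],hs[...,1],hs[...,2]
box=np.zeros(H.shape,bool); box[172:203,235:282]=1
M={44:((H<8)|(H>172))&(S>150),89:(H>100)&(H<125)&(S>120),134:(H>18)&(H<30)&(S>135)}
for l,m in M.items():
    ys,xs=np.nonzero(m&box); e=exp.exp(l,0,0,1); tl=e[[1,2]]; hd=e[[0,3]]
    ax=(tl.mean(0)-hd.mean(0)); L=np.linalg.norm(ax); ax/=L; pr=np.array([-ax[1],ax[0]])
    p=np.c_[xs,ys]-tl.mean(0); mm=80/L
    s=p@ax; u=p@pr
    # across centroid per along bin, and tail position from area
    k=np.polyfit(s,u,1)
    print(l,len(xs),'across mm',u.mean()*mm,'skew deg',np.degrees(np.arctan(k[0])),'along max mm',np.percentile(s,98)*mm,'along mean',s.mean()*mm)
E
```

```text
44 190 across mm -1.7569050389638328 skew deg 6.6337604539954675 along max mm -3.397253471825317 along mean -21.107216660348392
89 179 across mm -0.27348874957895875 skew deg 1.5179442857289673 along max mm -4.977984475320323 along mean -21.86869003460765
134 203 across mm -0.3560962607564697 skew deg 1.3847236263222744 along max mm -1.9259687636109424 along mean -20.561395976181565
```

```bash
python3 - <<'E'
from h import *
import exp
im=cv2.imread('pics/top11.png'); hs=cv2.cvtColor(im,cv2.COLOR_BGR2HSV).astype(int); H,S,V=hs[...,0],hs[...,1],hs[...,2]
m=(((H<8)|(H>172))&(S>130)).astype('uint8'); n,l,st,c=cv2.connectedComponentsWithStats(m,connectivity=4)
i=l[189,271]; ys,xs=np.nonzero(l==i); print(st[i])
e=exp.exp(44,0,0,1); tl=e[[1,2]].mean(0); ax=tl-e[[0,3]].mean(0); L=np.linalg.norm(ax); ax/=L; pr=np.array([-ax[1],ax[0]]); mm=80/L
p=np.c_[xs,ys]-tl; s=p@ax*mm;u=p@pr*mm
print(u.mean(),s.mean())
for y in range(ys.min(),ys.max()+1): 
    k=xs[ys==y]; print(y,k.min(),k.max(),end=' | ')
for a in range(-40,0,8):
    k=(s>a)&(s<a+8); print(a,u[k].mean() if k.any() else None,k.sum())
E
```

```text
[265 180  13  19 203]
-1.3026934944722095 -21.415842689997437
180 267 269 | 181 267 277 | 182 267 277 | 183 266 277 | 184 266 277 | 185 266 277 | 186 266 277 | 187 266 276 | 188 266 276 | 189 266 276 | 190 265 276 | 191 266 276 | 192 265 276 | 193 265 276 | 194 265 276 | 195 265 276 | 196 265 275 | 197 266 275 | 198 271 275 | -40 -2.497448780453483 41
-32 -0.3211028851616586 40
-24 -0.9002487716024514 40
-16 -0.7956021816550104 41
-8 -1.5770014816404743 34
```

Red is within about 1 mm and square. Now the gate: grip the knob again.

```bash
python3 -m handwheel '[[0.5,[4,1.6,30],[0,0,0]],[0.5,[0,0,30],[0,0,0]],[0.5,[0,0,12],[0,0,0]],[0.5,[0,0,0],[0,0,0]],[0.5,[0,0,0],[0,0,0]]]' ; python3 to.py 604.5 -200.7 102 86.8 0
```

```text
t: 33.18
ee_pos: [0.6048, -0.1979, 0.1074]
tool_rot: [-3.14, -0.002, 1.515]
force: [1.0, -0.2, -0.0]
finger_gap: 0.0459
grip_force: 0.0
t 33.18 pos [ 604.8 -197.9  107.4] rpy [-179.9   -0.1   86.8] gap 45.9 F [ 1.  -0.2 -0. ] grip 0.0
shift [-2.8 -0.1  5.4] turn [-0.1 -0.1 -0. ] shift in final axes [-2.8 -0.1  5.4]
```

```bash
python3 -m handwheel '[[0.5,[-2.5,0,4.5],[0,0,0]],[0.3,[0,0,0],[0,0,0]],[0,[0,0,0],[0,0,0]],[0,[0,0,0],[0,0,0]],[0,[0,0,0],[0,0,0]],[0,[0,0,0],[0,0,0]],[0,[0,0,0],[0,0,0]],[0,[0,0,0],[0,0,0]],[0,[0,0,0],[0,0,0]]]'; python3 -m handwheel '[[0,[2.2,0,-5.4],[0,-3.58,0]],[0,[2.2,0,-5.4],[0,-3.58,0]],[0,[2.2,0,-5.4],[0,-3.58,0]],[0,[2.2,0,-5.4],[0,-3.58,0]],[0,[0,0,0],[0,0,0]],[0,[0,0,0],[0,0,0]]]'
```

```text
t: 33.93
ee_pos: [0.6053, -0.2009, 0.1032]
tool_rot: [3.141, -0.001, 1.514]
force: [2.1, 0.8, -1.0]
finger_gap: 0.0098
grip_force: 30.0
t: 34.43
ee_pos: [0.6057, -0.1887, 0.1231]
tool_rot: [-3.141, 0.246, 1.516]
force: [3.3, 4.5, -2.2]
finger_gap: 0.0097
grip_force: 30.0
```

```bash
python3 -m handwheel '[[0,[-0.57,-7.75,0.2],[1,0,3.9]],[0,[-0.57,-7.75,0.2],[1,0,3.9]],[0,[-0.57,-7.75,0.2],[1,0,3.9]],[0,[-0.57,-7.75,0.2],[1,0,3.9]],[0,[-0.57,-7.75,0.2],[1,0,3.9]],[0,[-0.57,-7.75,0.2],[1,0,3.9]],[0,[-0.57,-7.75,0.2],[1,0,3.9]],[0,[-0.57,-7.75,0.2],[1,0,3.9]],[0,[-0.57,-7.75,0.2],[1,0,3.9]],[0,[-0.57,-7.75,0.2],[1,0,3.9]],[0,[0,0,0],[0,0,0]]]'
```

```text
t: 35.35
ee_pos: [0.532, -0.1663, 0.1221]
tool_rot: [-3.135, 0.245, 0.809]
force: [1.9, 7.6, -1.1]
finger_gap: 0.0098
grip_force: 30.0
```

```bash
python3 -m handwheel '[[0,[-0.57,-7.75,0.2],[1,0,3.9]],[0,[-0.57,-7.75,0.2],[1,0,3.9]],[0,[-0.57,-7.75,0.2],[1,0,3.9]],[0,[-0.57,-7.75,0.2],[1,0,3.9]],[0,[-0.57,-7.75,0.2],[1,0,3.9]],[0,[-0.57,-7.75,0.2],[1,0,3.9]],[0,[-0.57,-7.75,0.2],[1,0,3.9]],[0,[-0.57,-7.75,0.2],[1,0,3.9]],[0,[0,0,0],[0,0,0]],[0,[0,0,0],[0,0,0]]]'; python3 to.py 490.4 -78.1 121.5 -5.8 0
```

```text
t: 36.18
ee_pos: [0.4956, -0.1181, 0.1224]
tool_rot: [-3.134, 0.25, 0.251]
force: [1.1, 4.5, 0.2]
finger_gap: 0.0098
grip_force: 30.1
t 36.18 pos [ 495.6 -118.1  122.4] rpy [-179.6   14.3   14.4] gap 9.8 F [1.1 4.5 0.2] grip 30.09488672018051
shift [  5. -40.  -0.] turn [ 2.1 14.2 20. ] shift in final axes [ -9.2 -39.3   0.9]
```

```bash
python3 -m handwheel '[[0,[-0.57,-7.75,0.2],[1,0,3.9]],[0,[-0.57,-7.75,0.2],[1,0,3.9]],[0,[-0.57,-7.75,0.2],[1,0,3.9]],[0,[-0.57,-7.75,0.2],[1,0,3.9]],[0,[-0.57,-7.75,0.2],[1,0,3.9]],[0,[0,0,0],[0,0,0]],[0,[0,0,0],[0,0,0]]]'; python3 to.py 490.4 -78.1 121.5 -5.8 -14.3
```

```text
t: 36.77
ee_pos: [0.4876, -0.0802, 0.1227]
tool_rot: [-3.134, 0.255, -0.1]
force: [-2.2, 5.3, 3.1]
finger_gap: 0.0102
grip_force: 30.2
t 36.77 pos [487.6 -80.2 122.7] rpy [-179.6   14.6   -5.7] gap 10.2 F [-2.2  5.3  3.1] grip 30.21086722612381
shift [ 2.8 -2.4  0.5] turn [-0.4  0.3  0.1] shift in final axes [ 2.8 -2.4  0.5]
```

```bash
python3 -m handwheel '[[0,[1,-2.5,0],[0,0,0]],[0,[0,0,0],[0,0,0]]]'; python3 -m handwheel '[[0,[0,-1.5,0],[0,0,0]],[0,[0,0,0],[0,0,0]]]';  python3 to.py 490.4 -78.1 121.5 -5.8 -14.3
```

```text
t: 36.93
ee_pos: [0.4877, -0.078, 0.1228]
tool_rot: [-3.135, 0.258, -0.1]
force: [-7.8, 3.1, 8.0]
finger_gap: 0.0099
grip_force: 30.1
t: 37.1
ee_pos: [0.4879, -0.0769, 0.123]
tool_rot: [-3.136, 0.258, -0.1]
force: [-7.8, 3.3, 8.4]
finger_gap: 0.0097
grip_force: 30.0
t 37.1 pos [487.9 -76.9 123. ] rpy [-179.7   14.8   -5.8] gap 9.7 F [-7.8  3.3  8.4] grip 30.034359991550446
shift [2.9 0.9 0.8] turn [-0.3  0.5  0. ] shift in final axes [2.9 0.9 0.8]
```

```bash
python3 -m handwheel '[[0,[1,-1,0],[0,0,0]],[0,[0,0,0],[0,0,0]]]'; python3 -m handwheel '[[0,[0,-1,0],[0,0,0]],[0,[0,0,0],[0,0,0]]]'; python3 -m handwheel '[[0,[0,-1,0],[0,0,0]],[0,[0,0,0],[0,0,0]]]'
```

```text
t: 37.27
ee_pos: [0.488, -0.0763, 0.1229]
tool_rot: [-3.137, 0.261, -0.101]
force: [-11.5, 2.2, 11.5]
finger_gap: 0.0096
grip_force: 30.0
t: 37.43
ee_pos: [0.488, -0.0757, 0.123]
tool_rot: [-3.137, 0.26, -0.101]
force: [-11.6, 0.5, 11.6]
finger_gap: 0.0092
grip_force: 30.0
t: 37.6
ee_pos: [0.488, -0.0751, 0.123]
tool_rot: [-3.138, 0.261, -0.102]
force: [-11.3, 0.1, 11.1]
finger_gap: 0.0099
grip_force: 30.0
```

```bash
python3 -m handwheel '[[0,[-2,-2,0],[0,0,0]],[0,[0,0,0],[0,0,0]],[0,[0,0,0],[0,0,0]]]'; python3 -m handwheel '[[0,[0,-1.5,0],[0,0,0]],[0,[0,0,0],[0,0,0]]]'
python3 - <<'E'
from h import *
f=grab('scene','s12.png'); b=f['img'][165:215,240:310,::-1]
g=grab('top'); t=g['img'][155:225,255:325,::-1]
a1=cv2.resize(b,(630,450)[:2],interpolation=cv2.INTER_CUBIC)
cv2.imwrite('pics/c11.png',a1)
E
```

```text
t: 37.85
ee_pos: [0.4879, -0.0748, 0.123]
tool_rot: [-3.142, 0.256, -0.103]
force: [-6.1, -7.0, 3.8]
finger_gap: 0.0095
grip_force: 30.0
t: 38.02
ee_pos: [0.488, -0.0746, 0.1231]
tool_rot: [3.139, 0.256, -0.103]
force: [-6.3, -11.5, 2.7]
finger_gap: 0.0093
grip_force: 30.0
```

View pics/c11.png

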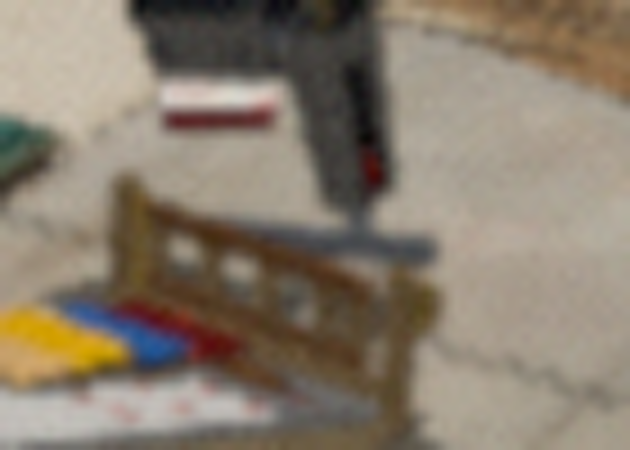

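The gate is shut against its stop, with the bar raised above the keeper at about (430,250). I lower the bar.

```bash
python3 -m handwheel '[[0,[-2.2,0,5.4],[0,3.58,0]],[0,[-2.2,0,5.4],[0,3.58,0]],[0,[-2.2,0,5.4],[0,3.58,0]],[0,[0,0,0],[0,0,0]]]'; python3 -m handwheel '[[0,[-2,0,4.5],[0,3.58,0]],[0,[0,0,0],[0,0,0]],[0,[0,0,0],[0,0,0]]]'
```

```text
t: 38.45
ee_pos: [0.4777, -0.0735, 0.1072]
tool_rot: [3.138, 0.064, -0.103]
force: [-4.2, -13.0, 0.7]
finger_gap: 0.0097
grip_force: 30.0
t: 38.7
ee_pos: [0.4759, -0.0733, 0.1033]
tool_rot: [3.139, 0.005, -0.103]
force: [-4.9, -13.3, -1.9]
finger_gap: 0.0097
grip_force: 30.0
```

```bash
python3 -m handwheel '[[0,[0,2,0],[0,0,0]],[0.4,[0,0,0],[0,0,0]],[0.4,[0,0,0],[0,0,0]],[0.4,[0,0,0],[0,0,0]],[0.4,[0,0,0],[0,0,0]],[0.4,[0,0,-20],[0,0,0]],[0.4,[0,0,-40],[0,0,0]],[0.4,[0,0,-40],[0,0,0]],[0.4,[-40,0,0],[0,0,0]],[0.4,[-40,0,0],[0,0,0]],[0.4,[-40,0,0],[0,0,0]],[0.4,[0,0,0],[0,0,0]]]'
python3 - <<'E'
from h import *
g=grab('top','top13.png'); f=grab('scene','s13.png')
print([(w(f,d['location']).round(4).tolist(),round(d['score'],2)) for d in nets.landmark_of('scene','latch_knob')[:3]])
t=cv2.resize(g['img'][145:225,210:310,::-1],(375,300),interpolation=cv2.INTER_CUBIC); s=cv2.resize(f['img'][170:230,210:310,::-1],(500,300),interpolation=cv2.INTER_CUBIC)
c=np.zeros((600,500,3),np.uint8); c[:300,:375]=t; c[300:]=s; cv2.imwrite('pics/c12.png',c)
# red blob of the knob in scene
hs=cv2.cvtColor(f['img'],cv2.COLOR_RGB2HSV); 
for nm in('s0','scene0','s13'):
    im=cv2.imread(f'pics/{nm}.png')
    if im is None: continue
    h=cv2.cvtColor(im,cv2.COLOR_BGR2HSV)[180:200,272:292]; m=((h[...,0]<8)|(h[...,0]>172))&(h[...,1]>130); print(nm,np.argwhere(m).mean(0)[::-1]+[272,180])
E
```

```text
t: 39.7
ee_pos: [0.3527, -0.0569, 0.2023]
tool_rot: [-3.138, 0.004, -0.101]
force: [-0.1, -0.2, -0.2]
finger_gap: 0.0366
grip_force: 0.0
[([0.478, -0.074, 0.0977], 0.5)]
scene0 [280.80952381 188.95238095]
s13 [280.72727273 189.04545455][ WARN:0@3.368] global loadsave.cpp:275 findDecoder imread_('pics/s0.png'): can't open/read file: check file path/integrity
```

View pics/c12.png

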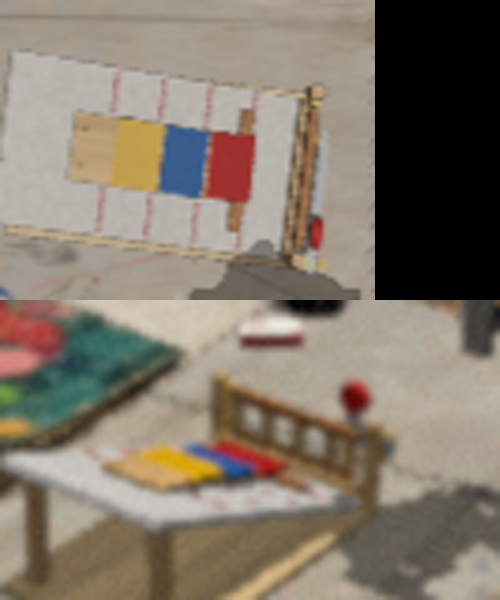

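The gate is shut, and the knob is back at its starting pixel (280.7,189.0). All three shingles are still in place. I hand in.

```bash
python3 -c "
from rig import robot
print(robot.sign_off())"
```

```text
the job is handed in; nothing more can be done
None
```

I laid the three shingles that were there (red, blue, yellow; green was absent) on lines 1 to 3 in that order, shut the gate with the latch bar down, left the bystanders alone, and handed the job in at about 40 s; the sign-off returned no verdict.

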